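# Weigh out the hold-down slug

## Task

Stand the two yellow-banded slugs upright in the two pans of the balance, one in each, let go and see which side drops. Leave the lighter slug standing in its pan and carry the heavier one to the green hold-down press: holding it, feel its spigot gently down into the bore of the brass guide ring (do not drop it in), and only then let go, so that its weight alone holds the foot fully down on the brass heart. Do not force a slug against the balance or the press, knock a slug over or push the other things about.

Things in the scene. Friction and masses are not known exactly. Their poses are not given: they have to be found in the camera images.
- slug_one: closed steel weight, 88 mm tall: below, a spigot 30 mm in diameter, 24 mm long (2 mm chamfer); a dark drum 56 mm in diameter from 24 to 54 mm height with a yellow band; on top a brass knob 26 mm in diameter, to grip from above. Origin: centre of the underside; z up its axis. The two slugs look alike; one weighs about 0.6 kg, the other 0.25 kg: either may be the heavy one.
- slug_two: closed steel weight, 88 mm tall: below, a spigot 30 mm in diameter, 24 mm long (2 mm chamfer); a dark drum 56 mm in diameter from 24 to 54 mm height with a yellow band; on top a brass knob 26 mm in diameter, to grip from above. Origin: centre of the underside; z up its axis. The two slugs look alike; one weighs about 0.6 kg, the other 0.25 kg: either may be the heavy one.
- balance: fixed stand of the pivot balance: grey base 110 x 75 x 12 mm, two grey cheeks up to 90 mm, and a beam along its y axis with a brass cup pan at each end. Origin: centre of the base's underside; z up; the pivot is 80 mm above the origin. More than 40 N from a slug would damage the pivot.
- beam (a joint): tilt of the balance beam, rad, about the balance's x axis, -0.08 to 0.08 (stops): positive = the left (+y) pan is up and the right one down. It is damped and swings over in about 1 s; an empty beam may lean either way. The heavier slug's side goes down to the stop, its slug leaning with the pan.
- pan_left (a point): centre of the inner floor of the left brass cup pan (the balance's +y end); it moves with the beam. The cup is 54 mm across outside, 48 mm inside, rim 6 mm above this floor; a slug's spigot stands in it. With the beam level the floor is 74 mm above the table; it goes 9 mm up or down. Pans lie 110 mm either side of the pivot.
- pan_right (a point): centre of the inner floor of the right brass cup pan (the balance's -y end); it moves with the beam. The cup is 54 mm across outside, 48 mm inside, rim 6 mm above this floor; a slug's spigot stands in it. With the beam level the floor is 74 mm above the table; it goes 9 mm up or down. Pans lie 110 mm either side of the pivot.
- press: fixed green hold-down press: a bridge 110 x 110 mm over a brass heart, its deck 55 mm above the table. On the deck sits a brass guide ring on an eccentric disc that was turned and locked by hand: the ring's centre is always 7 mm off the deck's middle, in a direction that is not in the poses. More than 30 N from a slug would damage it. Origin: centre of the bridge's underside, z up.
- guide_nominal (a point): middle of the press deck (7 mm off the ring's centre) at the height of the ring's mouth, 81 mm above the table; z up. The mouth is a funnel 52 mm wide, narrowing within 10 mm to a bore 33.5 mm in diameter, 12 mm deep, oiled; off centre, the funnel pushes the spigot sideways towards the bore. A seated slug's underside is 20 mm below this height.
- foot (a joint): how far the spring-lifted press foot in the bore is pushed down, m: 0 = up, its top 12 mm below the ring's mouth; 0.008 = fully down on the heart. It takes 3.7 N to start moving and 4.2 N to be fully down, so the heavy slug's weight holds it down and the light slug's does not.
- washer: loose steel washer, 64 mm across, 8 mm thick, lying flat; a bystander. Origin: centre of its underside.
- steel_block: loose dark steel block 60 x 100 x 55 mm; a bystander. Origin: centre of its underside.
- flux_jar: amber jar, 56 mm across, 70 mm tall; a bystander. Origin: centre of its underside.
- loose_heart: loose copper heart, about 80 mm across, 6 mm thick, lying flat; a bystander. Origin: underside, between its two lobes.

How it is judged:
By the outcome, as a careful person would: the job done as asked, in the order asked, and still so for the second after the job is handed in, with the robot touching nothing.
It also fails if it takes over 67 s, if anything falls off the work surface, if the arm or the gripper's body presses on something with over 40 N, if the wrist force passes 120 N, or if a joint passes its speed limit or range.

## Robot

A 6-joint arm with a two-finger parallel gripper is mounted at the origin on the work surface. World frame = base frame: x ahead of the robot, y to its left, z up, the work surface at z = 0. Lengths are in m, angles in rad, forces in N, time in s.
With the tool pointing down it reaches from about 0.35 to 0.975 m from the base axis. Payload 4.9 kg.
Tool frame: the origin (TCP) lies between the finger pads; the fingertips stand 17 mm ahead of it and the grasp point (between the pads) lies 2 mm behind it; z points along the fingers, y is the direction in which the jaws open and shut (so a half turn about z gives the same grasp; the last joint's range is limited). The gripper opens to 85 mm and grips with 20 to 120 N. Pads are 22 mm wide; open, the fingers measure 114 mm over their backs; the gripper's body (76 mm by 85 mm) begins 54 mm behind the grasp point. The pads swing forward as they close: fully open they stand 13 mm farther back than shut.
Start: joints at [1.119, 0.053, 1.613, -0, 1.476, -0.119], TCP at [0.204, 0.591, 0.248] pointing down, gripper open.
Joint ranges: [-3.01, 3.01], [-1.01, 2.22], [0.06, 2.58], [-1.02, 4.17], [0.09, 2.62], [-3.14, 3.14]. Speed limits (rad/s): [2.57, 2.57, 3.14, 3.14, 3.14, 3.14].

## Interface

Orientations are given as a unit quaternion [w, x, y, z].
In Python, from plant import state, grab_frame, camera_model, job_done, find_in, silhouettes, landmark_of gives the robot as it stands.
- The arm moves only by the shell command python3 -m crank 'ROWS'. ROWS is JSON, a list of rows, each an object with "angular": the turn, a rotation vector about the tool's x, y, z each as a share of 5 degrees, from -1 to 1, a list of three; "delta_pos": the shift along the tool's x, y, z each as a share of 3 cm, from -1 to 1, a list of three; "gripper": the opening, from 0 (shut) to 1 (fully open). In form: [{"angular": [ax, ay, az], "delta_pos": [tx, ty, tz], "gripper": gripper}, ...]. A call has 1 to 12 rows; each row shifts and turns the commanded pose from where the row before left it, along the tool's axes as they then stand; what a row does not reach is not made up. A row lasts 1/8 s, in which the tool goes at most 62.5 mm and 10.7 degrees, less where a joint would pass 70% of its speed; a pose out of reach is approached as far as the arm can. A call with a number of a shift or a turn outside -1 to 1 is refused whole. A call with a gripper value outside its range is refused whole. The fingers move at their own pace and stop on an object; the grip force is fixed at half the most. Time passes only in rows, so rows that do not move let the fingers close. It gives the time, the measured TCP pose, the force and the opening at its end, in the units of the state.
- state(): the state, without advancing time (a new reading comes with each control period).
- grab_frame(name): name is "scene" or "top" or "wrist"; returns the picture (420x560x3 uint8, red, green, blue); there is no depth.
- camera_model(name): a dict with "camera_matrix" (3x3 intrinsics, pixels), "dist_coeffs" ([k1, k2, p1, p2, k3] as OpenCV has them; the pictures are not rectified), "rvec" (rotation vector, rad) and "tvec" (3), from world to camera coordinates, as OpenCV has them; the wrist camera has in their place "mount" (4x4, takes a point from camera to tool coordinates, whose origin is the TCP and whose axes are the flange's). Camera axes: x right, y down, z forward; pixel columns grow to the right and rows downward; lengths in m; the calibration is good to about 2 mm. A picture is of the moment at which its call begins: read the wrist's pose just before it. camera_model takes no time and is no camera call.
- job_done(): hands the job in, once; it reports no verdict.
Trained networks look in the newest picture that a camera, given by its name, has taken for a name from the list of things; names that differ only in an ending like _2 or _b are one class to them, and where a whole thing is asked for, a point or a joint stands for the part that bears it (a point fixed in the world has none). Each returns a list of dicts, best first, with "conf" (0 to 1); they miss things now and then, are a little off and sometimes report something else, mostly with a low value. They report only what shows in the picture. A call takes as long as a camera call.
- find_in(camera, target): "bbox" ([left, top, right, bottom] in pixels, round what is visible of it).
- silhouettes(camera, target): "mask" (420x560 bool, what is visible of it) and "bbox" ([left, top, right, bottom] in pixels, round what is visible of it).
- landmark_of(camera, target): "pixel" ([column, row] in pixels: a listed point, or the origin of a listed thing).
The state is a dict: "time": time; "joint_pos": joint angles; "joint_vel": joint speeds; "joint_efforts": joint torques, N m; "tool_pos": TCP position; "tool_rot": TCP orientation; "contact_force": force on the tool from outside, world axes, zero at the start; "ft_torque": the same for the moment, N m; "gripper_width": opening from 0.0 (shut) to 1.0 (fully open).
Only numpy, scipy, OpenCV 4.12 (cv2) and the standard library are available. Lean on these libraries where they do the work, as an engineer would, in place of code of your own. Each camera call takes 0.05 s, during which the arm holds its last target.

## Working session

There is one attempt and no reset: what is moved stays moved. The work goes in short steps, Python scripts to look and compute and a shell command to move; the robot and the scene stay as the last step left them, time stands still between calls to the robot, and variables do not carry over. Pictures are saved under pics/ and viewed, and the job is handed in when it is done.

```bash
ls; mkdir -p pics; python3 - <<'E'
from plant import *
import cv2
s=state();print({k:s[k] for k in s})
for n in ["scene","top","wrist"]:
    cv2.imwrite(f"pics/{n}0.png",grab_frame(n)[:,:,::-1]); m=camera_model(n);print(n,m)
E
```

```text
pics
{'time': 0.0, 'joint_pos': array([ 1.11896242e+00,  5.33373244e-02,  1.61427709e+00, -9.82286776e-06,
        1.47600253e+00, -1.18963129e-01]), 'joint_vel': array([ 0.00120982, -0.00115673,  0.00015077,  0.00187411, -0.00062129,
        0.00172515]), 'joint_efforts': array([-1.87463284e-04, -3.93695140e+01, -3.70169020e+01, -1.61901248e-04,
        7.36112619e-03, -6.52082122e-07]), 'tool_pos': array([0.20394763, 0.59017171, 0.2470852 ]), 'tool_rot': array([-2.80268001e-04,  1.65667506e-01,  9.86181146e-01, -9.72579617e-04]), 'contact_force': array([ 0.13164516,  0.39507142, -0.45861521]), 'ft_torque': array([-0.0203532 ,  0.01361621,  0.00838399]), 'gripper_width': 1.0002429264242}
scene {'camera_matrix': array([[474.05255021,   0.        , 278.65503075],
       [  0.        , 474.05255021, 208.8240542 ],
       [  0.        ,   0.        ,   1.        ]]), 'dist_coeffs': array([-0.10685347,  0.        ,  0.        ,  0.        ,  0.        ]), 'rvec': array([ 1.43644055,  1.97195781, -0.96444977]), 'tvec': array([ 0.21589422, -0.29774563,  1.78365063])}
top {'camera_matrix': 
[... 274 characters left out ...]
.17247378,  0.1361178 ]), 'tvec': array([-0.01407704,  0.59817644,  1.14672528])}
wrist {'camera_matrix': array([[303.12989002,   0.        , 280.03564022],
       [  0.        , 303.12989002, 212.43404422],
       [  0.        ,   0.        ,   1.        ]]), 'dist_coeffs': array([-0.05809616,  0.        ,  0.        ,  0.        ,  0.        ]), 'mount': array([[-2.85203969e-04, -9.64716045e-01, -2.63292370e-01,
         6.67188577e-02],
       [ 9.99999289e-01,  2.97645797e-05, -1.19227965e-03,
        -6.19079894e-06],
       [ 1.15804809e-03, -2.63292522e-01,  9.64715350e-01,
        -1.26388440e-01],
       [ 0.00000000e+00,  0.00000000e+00,  0.00000000e+00,
         1.00000000e+00]])}
```

View pics/top0.png

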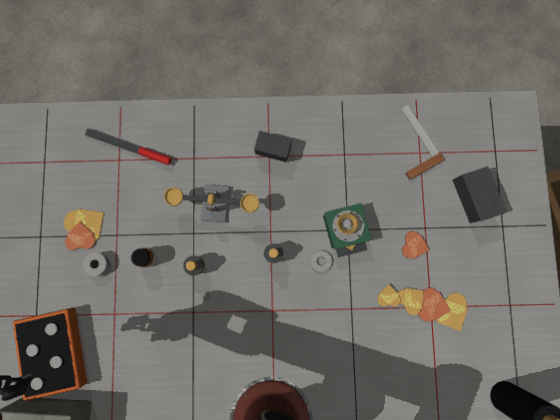

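View pics/scene0.png

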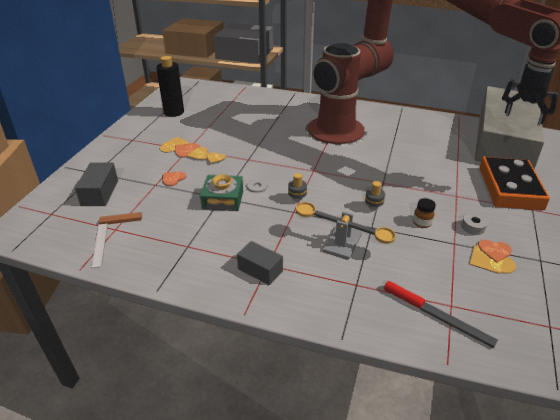

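View pics/wrist0.png

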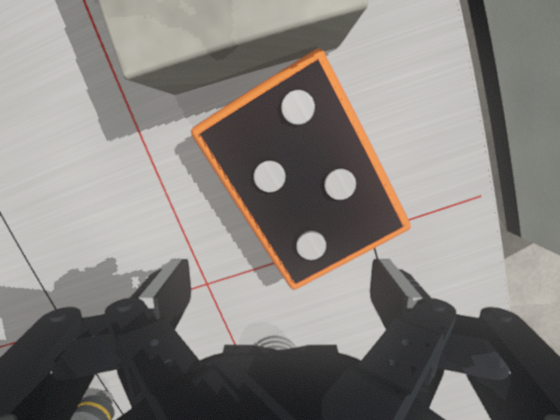

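```bash
cat > h.py <<'E'
import numpy as np, cv2
from plant import *
from scipy.spatial.transform import Rotation as R
def q2R(q): return R.from_quat([q[1],q[2],q[3],q[0]]).as_matrix()
def ray(cam,px,st=None):
    m=camera_model(cam); u=cv2.undistortPoints(np.array([[px]],float),m["camera_matrix"],m["dist_coeffs"])[0,0]
    d=np.array([u[0],u[1],1.])
    if cam=="wrist":
        st=st or state(); M=m["mount"]; Rt=q2R(st["tool_rot"])
        o=Rt@M[:3,3]+st["tool_pos"]; d=Rt@M[:3,:3]@d
    else:
        Rc=cv2.Rodrigues(m["rvec"])[0]; o=-Rc.T@m["tvec"]; d=Rc.T@d
    return o,d/np.linalg.norm(d)
def onz(cam,px,z,st=None):
    o,d=ray(cam,px,st); return o+d*(z-o[2])/d[2]
def proj(cam,P,st=None):
    m=camera_model(cam);P=np.atleast_2d(np.array(P,float))
    if cam=="wrist":
        st=st or state();M=m["mount"];Rt=q2R(st["tool_rot"]);T=np.eye(4);T[:3,:3]=Rt;T[:3,3]=st["tool_pos"]
        C=np.linalg.inv(T@M);rv=cv2.Rodrigues(C[:3,:3])[0];tv=C[:3,3]
    else: rv,tv=m["rvec"],m["tvec"]
    return cv2.projectPoints(P,rv,tv,m["camera_matrix"],m["dist_coeffs"])[0][:,0]
def tri(obs):
    A=np.zeros((3,3));b=np.zeros(3)
    for o,d in obs:
        Q=np.eye(3)-np.outer(d,d);A+=Q;b+=Q@o
    p=np.linalg.solve(A,b);return p,[np.linalg.norm((np.eye(3)-np.outer(d,d))@(p-o)) for o,d in obs]
def crop(cam,name,c,r,k):
    im=grab_frame(cam);x,y=c;a=im[max(0,y-r):y+r,max(0,x-r):x+r]
    cv2.imwrite("pics/"+name,cv2.resize(a,None,fx=k,fy=k,interpolation=cv2.INTER_CUBIC)[:,:,::-1])
def rows(dw,s=None):
    "world shift -> tool-axes shares of 3cm"
    s=s or state(); return q2R(s["tool_rot"]).T@np.array(dw)/0.03
E
python3 - <<'E'
from h import *
for t,z in [("slug_one",0),("slug_two",0),("balance",0),("pan_left",.074),("pan_right",.074),("press",0),("guide_nominal",.081),("washer",0),("steel_block",0),("flux_jar",0),("loose_heart",0)]:
    for c in ["top","scene"]:
        for o in landmark_of(c,t)[:2]:
            print(t,c,np.round(o["pixel"],1),round(o["conf"],2),np.round(onz(c,o["pixel"],z),4))
print(state()["time"])
E
```

```text
slug_one top [199.8 265. ] 0.56 [0.4354 0.2008 0.    ]
slug_one scene [369.9 206.2] 0.66 [0.4302 0.1995 0.    ]
slug_two top [272.6 250.5] 0.67 [ 0.4733 -0.0152  0.    ]
slug_two scene [295.6 199.4] 0.65 [ 0.4654 -0.0219  0.    ]
balance top [215.6 202. ] 0.7 [0.6226 0.1536 0.    ]
balance scene [344.6 243.4] 0.76 [0.6158 0.1609 0.    ]
pan_left top [169.9 194.3] 0.78 [0.6366 0.2723 0.074 ]
pan_left top [215.3 205.2] 0.36 [0.6022 0.143  0.074 ]
pan_left scene [388.2 235.7] 0.6 [0.636  0.2717 0.074 ]
pan_right top [249.3 202. ] 0.75 [0.6091 0.0467 0.074 ]
pan_right scene [305.2 206.4] 0.78 [0.583  0.0385 0.074 ]
press top [343.9 225.6] 0.6 [ 0.5424 -0.2295  0.    ]
press scene [220.8 199.4] 0.62 [ 0.5345 -0.239   0.    ]
guide_nominal top [347.7 222. ] 0.75 [ 0.5453 -0.2276  0.081 ]
guide_nominal top [214.6 201.8] 0.17 [0.611  0.1439 0.081 ]
guide_nominal scene [218.9 179.4] 0.85 [ 0.5439 -0.2341  0.081 ]
washer top [322.3 258.5] 0.58 [ 0.4465 -0.1615  0.    ]
washer scene [259.8 184.1] 0.54 [ 0.4222 -0.153   0.    ]
steel_block top [270.6 148.9] 0.97 [ 0.7832 -0.0156  0.    ]
steel_block top [173.4 195.6] 0.58 [0.6451 0.2815 0.    ]
steel_block scene [258.8 273.5] 0.86 [ 0.7929 -0.0226  0.    ]
steel_block scene [343.  244.3] 0.2 [0.6207 0.1575 0.    ]
flux_jar top [149.1 258.9] 0.65 [0.4565 0.3516 0.    ]
flux_jar scene [258.7 183.6] 0.72 [ 0.4207 -0.1573  0.    ]
flux_jar scene [424.9 225.2] 0.56 [ 0.4705  0.3654 -0.    ]
loose_heart top [411.  240.4] 0.59 [ 0.4938 -0.4264  0.    ]
loose_heart scene [176.8 183.5] 0.55 [ 0.4991 -0.408   0.    ]
1.25
```

```bash
python3 -m crank '[{"angular":[0,0,-1],"delta_pos":[0,0,0],"gripper":1},{"angular":[0,0,-1],"delta_pos":[0,0,0],"gripper":1},{"angular":[0,0,-1],"delta_pos":[0,0,0],"gripper":1},{"angular":[0,0,-0.82],"delta_pos":[0,0,0],"gripper":1},{"angular":[0,0,0],"delta_pos":[-0.6,-1,0],"gripper":1},{"angular":[0,0,0],"delta_pos":[-0.6,-1,0],"gripper":1},{"angular":[0,0,0],"delta_pos":[-0.6,-1,0],"gripper":1},{"angular":[0,0,0],"delta_pos":[-0.6,-1,0],"gripper":1},{"angular":[0,0,0],"delta_pos":[-0.6,-1,0],"gripper":1},{"angular":[0,0,0],"delta_pos":[-0.6,-1,0],"gripper":1},{"angular":[0,0,0],"delta_pos":[-0.6,-1,0],"gripper":1},{"angular":[0,0,0],"delta_pos":[-0.6,-1,0],"gripper":1}]'
python3 -m crank '[{"angular":[0,0,0],"delta_pos":[-0.6,-1,0],"gripper":1},{"angular":[0,0,0],"delta_pos":[-0.6,-1,0],"gripper":1},{"angular":[0,0,0],"delta_pos":[-0.6,-1,0],"gripper":1},{"angular":[0,0,0],"delta_pos":[-0.6,-1,0],"gripper":1},{"angular":[0,0,0],"delta_pos":[-0.5,-1,0.5],"gripper":1},{"angular":[0,0,0],"delta_pos":[0,0,0],"gripper":1},{"angular":[0,0,0],"delta_pos":[0,0,0],"gripper":1}]'
python3 - <<'E'
from h import *
s=state();print(s["tool_pos"],s["tool_rot"],s["contact_force"],s["joint_pos"])
cv2.imwrite("pics/w1.png",grab_frame("wrist")[:,:,::-1])
for o in landmark_of("wrist","slug_one"): print(o["pixel"],o["conf"],onz("wrist",o["pixel"],0))
for o in find_in("wrist","slug_one"): print(o)
E
```

```text
time: 2.75
tool_pos: [0.3488, 0.3498, 0.2485]
tool_rot: [0.0, -0.0, 1.0, 0.0]
contact_force: [-0.1, -0.2, 0.3]
gripper_width: 0.995
time: 3.62
tool_pos: [0.4353, 0.2011, 0.2335]
tool_rot: [0.0, -0.0, 1.0, 0.0]
contact_force: [0.2, 0.0, -0.4]
gripper_width: 1.002
[0.4352887  0.20114755 0.23354993] [ 3.30469458e-05 -2.04601382e-04  9.99999944e-01  2.62304865e-04] [ 0.16594641  0.03178464 -0.42055204] [ 2.77238928e-01 -2.98296548e-01  1.95807442e+00  4.88471329e-04
  1.48160773e+00 -1.29401006e+00]
[290.5, 184.9] 0.63 [0.43259761 0.21398618 0.        ]
{'bbox': [45.5, 192.0, 118.4, 247.1], 'conf': 0.62}
{'bbox': [262.9, 166.1, 317.7, 224.0], 'conf': 0.6}
```

View pics/w1.png

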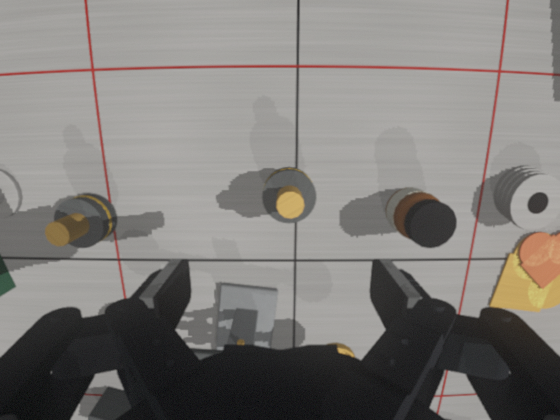

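```bash
cat >> h.py <<'E'
def brass(cam,z,img=None,amin=40,lo=(12,110,120),hi=(32,255,255),roi=None):
    im=grab_frame(cam) if img is None else img
    h=cv2.cvtColor(im,cv2.COLOR_RGB2HSV);m=cv2.inRange(h,np.array(lo),np.array(hi))
    n,l,st,c=cv2.connectedComponentsWithStats(m)
    for i in range(1,n):
        if st[i,4]>amin: print(np.round(c[i],1),st[i].tolist(),np.round(onz(cam,c[i],z),4))
E
python3 - <<'E'
from h import *
im=cv2.imread("pics/w1.png")[:,:,::-1].copy()
brass("wrist",.088,im,lo=(12,110,150))
for p in [(290.5,205),(57,232)]: print(onz("wrist",p,.088))
cv2.imwrite("pics/w1c.png",cv2.resize(im[150:260,240:340],None,fx=5,fy=5,interpolation=cv2.INTER_CUBIC)[:,:,::-1])
E
```

```text
[289.8 204.2] [277, 191, 27, 27, 569] [0.4349 0.2105 0.088 ]
[545.1 254.3] [524, 239, 36, 28, 501] [0.4867 0.4721 0.088 ]
[523.6 288.9] [490, 249, 70, 62, 2267] [0.5257 0.4574 0.088 ]
[345.  351.4] [338, 348, 16, 9, 70] [0.5988 0.2721 0.088 ]
[0.43574414 0.21112818 0.088     ]
[ 0.46320414 -0.01754853  0.088     ]
```

View pics/w1c.png

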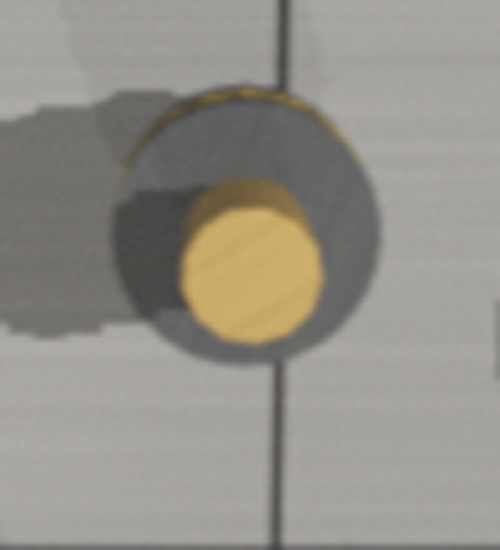

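```bash
python3 -m crank '[{"angular":[0,0,0],"delta_pos":[0,0.33,0.6],"gripper":1},{"angular":[0,0,0],"delta_pos":[0,0,0.9],"gripper":1},{"angular":[0,0,0],"delta_pos":[0,0,0.9],"gripper":1},{"angular":[0,0,0],"delta_pos":[0,0,0],"gripper":1},{"angular":[0,0,0],"delta_pos":[0,0,0],"gripper":1}]'
python3 - <<'E'
from h import *
im=grab_frame("wrist");print(state()["tool_pos"])
cv2.imwrite("pics/w2.png",im[:,:,::-1]);brass("wrist",.088,im,lo=(12,110,150))
E
```

```text
time: 4.4
tool_pos: [0.4355, 0.2113, 0.1617]
tool_rot: [0.0, -0.001, 1.0, 0.0]
contact_force: [-0.4, -0.8, 0.2]
gripper_width: 1.0
[0.43595955 0.21127669 0.16240966]
[278.6 228.7] [261, 212, 36, 35, 982] [0.4358 0.2102 0.088 ]
[547.  313.4] [528, 274, 32, 69, 1409] [0.5084 0.4265 0.088 ]
[ 99.1 404.9] [76, 386, 48, 34, 1183] [0.6007 0.0513 0.088 ]
```

View pics/w2.png

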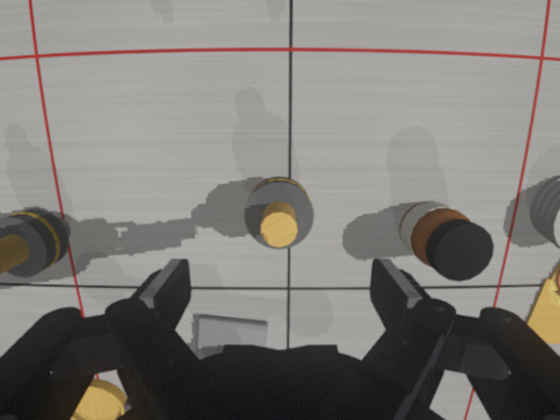

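```bash
python3 -m crank '[{"angular":[0,0,0],"delta_pos":[-0.03,-0.02,0.95],"gripper":1},{"angular":[0,0,0],"delta_pos":[0,0,0.95],"gripper":1},{"angular":[0,0,0],"delta_pos":[0,0,0.92],"gripper":1},{"angular":[0,0,0],"delta_pos":[0,0,0],"gripper":1},{"angular":[0,0,0],"delta_pos":[0,0,0],"gripper":1}]'
python3 -m crank '[{"angular":[0,0,0],"delta_pos":[0,0,0],"gripper":0.5},{"angular":[0,0,0],"delta_pos":[0,0,0],"gripper":0.36},{"angular":[0,0,0],"delta_pos":[0,0,0],"gripper":0},{"angular":[0,0,0],"delta_pos":[0,0,0],"gripper":0},{"angular":[0,0,0],"delta_pos":[0,0,0],"gripper":0},{"angular":[0,0,0],"delta_pos":[0,0,0],"gripper":0},{"angular":[0,0,0],"delta_pos":[0,0,0],"gripper":0}]'
```

```text
time: 5.08
tool_pos: [0.4376, 0.2105, 0.0786]
tool_rot: [0.001, -0.0, 1.0, 0.0]
contact_force: [1.0, -0.5, 0.6]
gripper_width: 1.005
time: 5.95
tool_pos: [0.4368, 0.2103, 0.0773]
tool_rot: [0.001, -0.0, 1.0, 0.0]
contact_force: [0.3, -0.2, 5.4]
gripper_width: 0.283
```

```bash
python3 -m crank '[{"angular":[0,0,0],"delta_pos":[0,0,-0.3],"gripper":0},{"angular":[0,0,0],"delta_pos":[0,0,-0.8],"gripper":0},{"angular":[0,0,0],"delta_pos":[0,0,-1],"gripper":0},{"angular":[0,0,0],"delta_pos":[0,0,-1],"gripper":0},{"angular":[0,0,0],"delta_pos":[0,0,-1],"gripper":0},{"angular":[0,0,0],"delta_pos":[0,0,-0.9],"gripper":0},{"angular":[0,0,0],"delta_pos":[0,0,0],"gripper":0},{"angular":[0,0,0],"delta_pos":[0,0,0],"gripper":0},{"angular":[0,0,0],"delta_pos":[0,0,0],"gripper":0}]'
python3 - <<'E'
from h import *
s=state();print(s["tool_pos"],s["contact_force"])
im=grab_frame("wrist");cv2.imwrite("pics/w3.png",im[:,:,::-1])
for t in ["pan_left","pan_right"]:
  for c,z in [("wrist",.074),("top",.074),("scene",.074)]:
    if c!="wrist": grab_frame(c)
    for o in landmark_of(c,t): print(t,c,o["pixel"],o["conf"],onz(c,o["pixel"],z))
im=grab_frame("top");cv2.imwrite("pics/t3.png",cv2.resize(im[150:280,120:380],None,fx=3,fy=3,interpolation=cv2.INTER_CUBIC)[:,:,::-1])
im=grab_frame("scene");cv2.imwrite("pics/s3.png",cv2.resize(im[130:290,190:450],None,fx=3,fy=3,interpolation=cv2.INTER_CUBIC)[:,:,::-1])
E
```

```text
time: 7.08
tool_pos: [0.4352, 0.2098, 0.2244]
tool_rot: [-0.002, -0.0, 1.0, -0.001]
contact_force: [0.0, -0.3, -3.0]
gripper_width: 0.289
[0.43522585 0.20978352 0.22444166] [ 0.02132547 -0.26828095 -2.99508213]
pan_left top [171.8, 195.0] 0.88 [0.63440833 0.26681057 0.074     ]
pan_left top [213.5, 202.3] 0.52 [0.61065575 0.14811169 0.074     ]
pan_left scene [221.6, 177.8] 0.74 [ 0.52451952 -0.23445115  0.074     ]
pan_left scene [385.3, 237.9] 0.64 [0.64667327 0.26584401 0.074     ]
pan_right wrist [130.5, 356.8] 0.51 [0.61518545 0.04029956 0.074     ]
pan_right top [249.2, 199.2] 0.87 [0.61716773 0.04682811 0.074     ]
pan_right scene [303.5, 206.4] 0.7 [0.58437184 0.03404549 0.074     ]
```

View pics/t3.png

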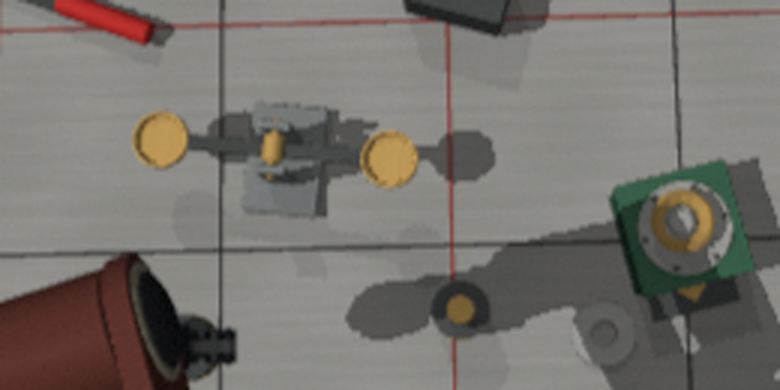

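View pics/s3.png

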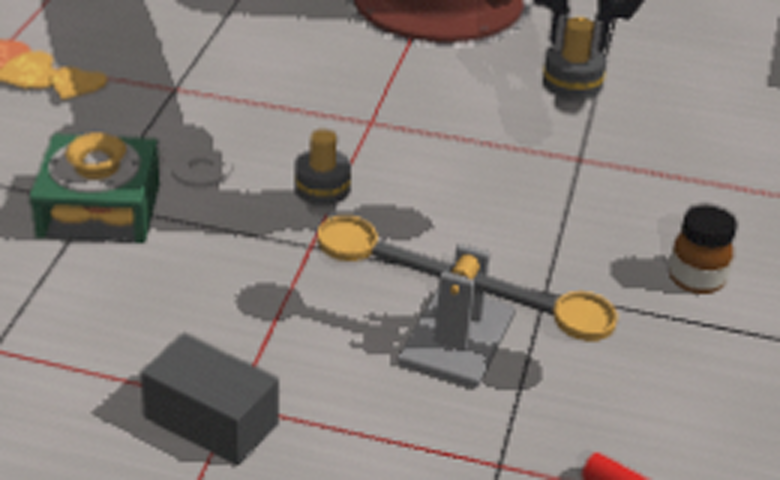

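View pics/w3.png

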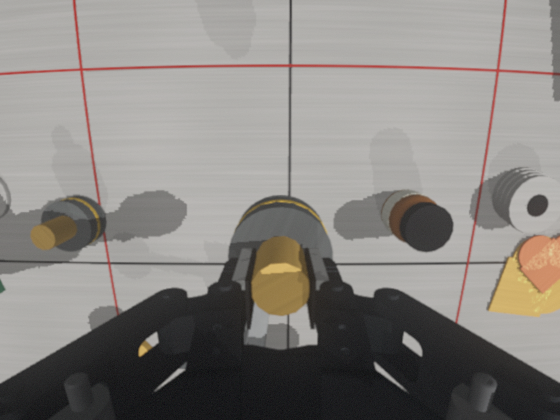

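```bash
python3 - <<'E'
from h import *
L=tri([ray("top",(173.7,196.3)),ray("scene",(385,235))]);Rr=tri([ray("top",(250,203)),ray("scene",(305.7,209.3))])
print(L,Rr)
for z in (.071,.08,.089): print(z,onz("top",(173.7,196.3),z),onz("top",(250,203),z),onz("scene",(385,235),z),onz("scene",(305.7,209.3),z))
E
```

```text
(array([0.63113528, 0.26293347, 0.06991304]), [np.float64(0.0005176058845019734), np.float64(0.0005176058845018694)]) (array([0.60489245, 0.04488283, 0.08186188]), [np.float64(0.0007478813160076763), np.float64(0.000747881316007684)])
0.071 [0.63103991 0.26212837 0.071     ] [0.60667875 0.0449174  0.071     ] [0.63219039 0.26345778 0.071     ] [0.59119593 0.04224073 0.071     ]
0.08 [0.62952893 0.25979397 0.08      ] [0.60535922 0.04428996 0.08      ] [0.64288947 0.2637325  0.08      ] [0.60235951 0.04502201 0.08      ]
0.089 [0.62801796 0.25745956 0.089     ] [0.60403969 0.04366253 0.089     ] [0.65358855 0.26400721 0.089     ] [0.61352309 0.04780328 0.089     ]
```

```bash
python3 -m crank '[{"angular":[0,0,0],"delta_pos":[-0.5,0.13,0],"gripper":0},{"angular":[0,0,0],"delta_pos":[-1,0.26,0],"gripper":0},{"angular":[0,0,0],"delta_pos":[-1,0.26,0],"gripper":0},{"angular":[0,0,0],"delta_pos":[-1,0.26,0],"gripper":0},{"angular":[0,0,0],"delta_pos":[-1,0.26,0],"gripper":0},{"angular":[0,0,0],"delta_pos":[-1,0.26,0],"gripper":0},{"angular":[0,0,0],"delta_pos":[-0.7,0.2,0],"gripper":0},{"angular":[0,0,0],"delta_pos":[-0.3,0.1,0],"gripper":0},{"angular":[0,0,0],"delta_pos":[0,0,0.8],"gripper":0},{"angular":[0,0,0],"delta_pos":[0,0,0.6],"gripper":0},{"angular":[0,0,0],"delta_pos":[0,0,0],"gripper":0},{"angular":[0,0,0],"delta_pos":[0,0,0],"gripper":0}]'
python3 - <<'E'
from h import *
s=state();print(s["tool_pos"],s["tool_rot"],s["contact_force"])
im=grab_frame("wrist");cv2.imwrite("pics/w4.png",im[:,:,::-1])
im=grab_frame("top");cv2.imwrite("pics/t4.png",cv2.resize(im[150:280,120:380],None,fx=3,fy=3,interpolation=cv2.INTER_CUBIC)[:,:,::-1])
im=grab_frame("scene");cv2.imwrite("pics/s4.png",cv2.resize(im[130:290,190:450],None,fx=3,fy=3,interpolation=cv2.INTER_CUBIC)[:,:,::-1])
E
```

```text
time: 9.22
tool_pos: [0.6313, 0.2622, 0.1853]
tool_rot: [0.0, -0.0, 1.0, 0.0]
contact_force: [1.1, -0.6, -3.3]
gripper_width: 0.283
[0.63130222 0.26220731 0.18532715] [ 3.34047609e-04 -3.18218320e-04  9.99999890e-01  8.99951685e-05] [ 1.0619355  -0.58167891 -3.27518771]
```

View pics/s4.png

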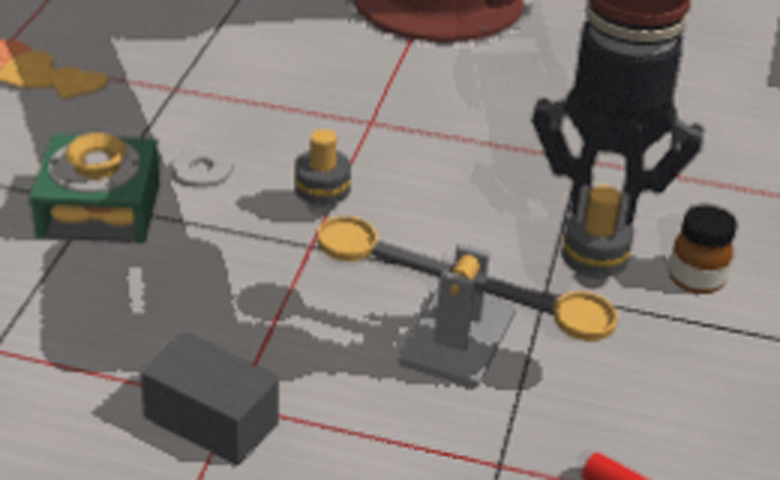

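View pics/w4.png

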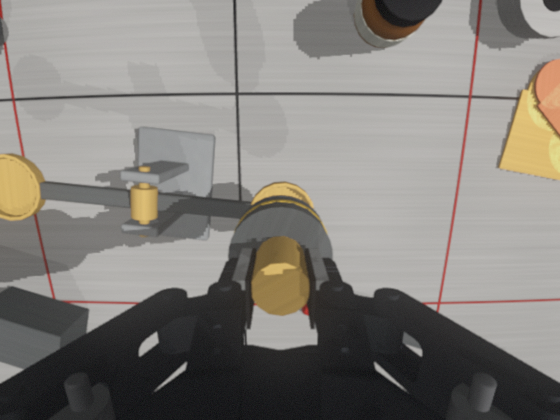

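```bash
python3 - <<'E'
from h import *
s=state()
print((proj("scene",[[.6313,.2622,.108],[.6313,.2622,.108+.054],[.631,.262,.071]])-[190,130])*3)
im=cv2.imread("pics/w4.png")
a=np.linspace(0,2*np.pi,60)
for c,r,z,col in [((.631,.262),.027,.071,(0,0,255)),((.6313,.2622),.028,.108+.054,(255,0,0)),((.6313,.2622),.028,.108+.024,(255,0,0)),((.604,.0437),.027,.089,(0,255,0)),((.631,.262),.024,.071,(0,0,255))]:
    P=np.c_[c[0]+r*np.cos(a),c[1]+r*np.sin(a),z+0*a]
    cv2.polylines(im,[proj("wrist",P,s).astype(int)],True,col,1)
cv2.imwrite("pics/w4o.png",im)
E
```

```text
[[589.64566312 280.63518239]
 [598.70563642 229.48439942]
 [583.49093255 313.78167092]]
```

View pics/w4o.png

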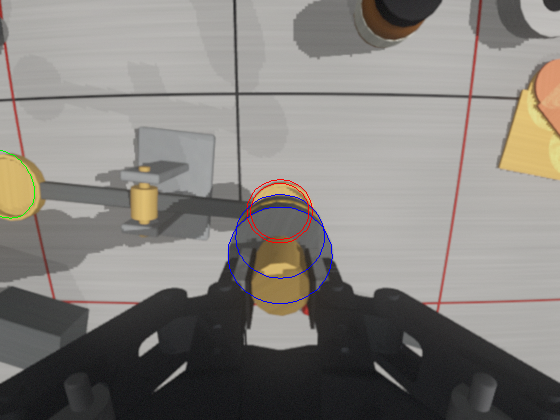

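```bash
python3 -m crank '[{"angular":[0,0,0],"delta_pos":[-0.03,0.02,0.5],"gripper":0},{"angular":[0,0,0],"delta_pos":[0,0,0.5],"gripper":0},{"angular":[0,0,0],"delta_pos":[0,0,0.2],"gripper":0},{"angular":[0,0,0],"delta_pos":[0,0,0],"gripper":0},{"angular":[0,0,0],"delta_pos":[0,0,0],"gripper":0}]'
python3 -m crank '[{"angular":[0,0,0],"delta_pos":[0,0,0.08],"gripper":0},{"angular":[0,0,0],"delta_pos":[0,0,0],"gripper":0}]'
python3 - <<'E'
from h import *
s=state();print(s["tool_pos"],s["contact_force"])
im=grab_frame("scene");cv2.imwrite("pics/s5.png",cv2.resize(im[130:290,190:450],None,fx=3,fy=3,interpolation=cv2.INTER_CUBIC)[:,:,::-1])
E
```

```text
time: 10.0
tool_pos: [0.6325, 0.2628, 0.1491]
tool_rot: [0.0, -0.0, 1.0, 0.0]
contact_force: [-0.7, 0.7, -1.8]
gripper_width: 0.284
time: 10.25
tool_pos: [0.6322, 0.2628, 0.1464]
tool_rot: [0.0, -0.0, 1.0, 0.0]
contact_force: [-0.0, 0.1, -2.4]
gripper_width: 0.287
[0.63220102 0.26275667 0.14644542] [-0.0293971   0.14797963 -2.399332  ]
```

View pics/s5.png

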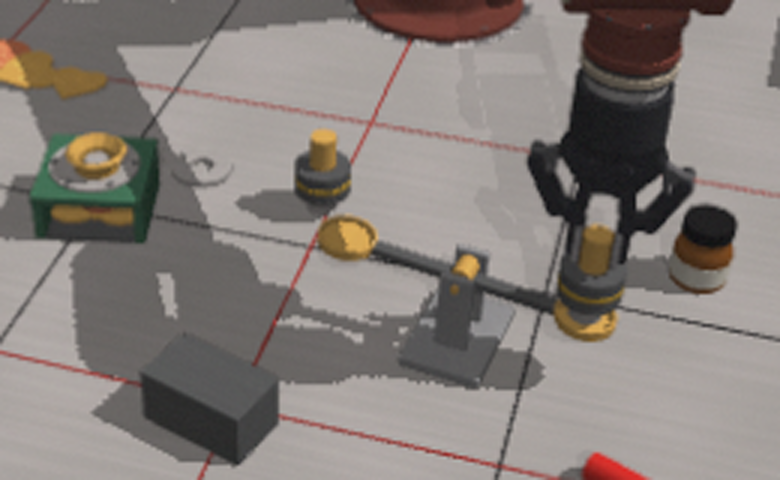

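```bash
python3 -m crank '[{"angular":[0,0,0],"delta_pos":[0,0,0.07],"gripper":0},{"angular":[0,0,0],"delta_pos":[0,0,0],"gripper":0}]'
python3 -m crank '[{"angular":[0,0,0],"delta_pos":[0,0,0.06],"gripper":0},{"angular":[0,0,0],"delta_pos":[0,0,0],"gripper":0}]'
```

```text
time: 10.55
tool_pos: [0.6321, 0.2627, 0.144]
tool_rot: [-0.0, -0.0, 1.0, -0.0]
contact_force: [0.2, 1.0, -2.0]
gripper_width: 0.285
time: 10.8
tool_pos: [0.6325, 0.2628, 0.1435]
tool_rot: [0.0, -0.0, 1.0, 0.0]
contact_force: [-2.0, 0.1, 2.2]
gripper_width: 0.289
```

```bash
python3 -m crank '[{"angular":[0,0,0],"delta_pos":[0,0,0],"gripper":0.4},{"angular":[0,0,0],"delta_pos":[0,0,0],"gripper":0.6},{"angular":[0,0,0],"delta_pos":[0,0,0],"gripper":1},{"angular":[0,0,0],"delta_pos":[0,0,0],"gripper":1},{"angular":[0,0,0],"delta_pos":[0,0,-0.5],"gripper":1},{"angular":[0,0,0],"delta_pos":[0,0,-1],"gripper":1},{"angular":[0,0,0],"delta_pos":[0,0,-1],"gripper":1},{"angular":[0,0,0],"delta_pos":[0,0,-0.5],"gripper":1},{"angular":[0,0,0],"delta_pos":[0,0,0],"gripper":1}]'
python3 - <<'E'
from h import *
im=grab_frame("wrist");cv2.imwrite("pics/w6.png",im[:,:,::-1])
im=grab_frame("scene");cv2.imwrite("pics/s6.png",cv2.resize(im[130:290,190:450],None,fx=3,fy=3,interpolation=cv2.INTER_CUBIC)[:,:,::-1])
E
```

```text
time: 11.92
tool_pos: [0.6329, 0.263, 0.2346]
tool_rot: [0.002, -0.0, 1.0, 0.0]
contact_force: [0.5, 0.5, -0.2]
gripper_width: 1.003
```

View pics/s6.png

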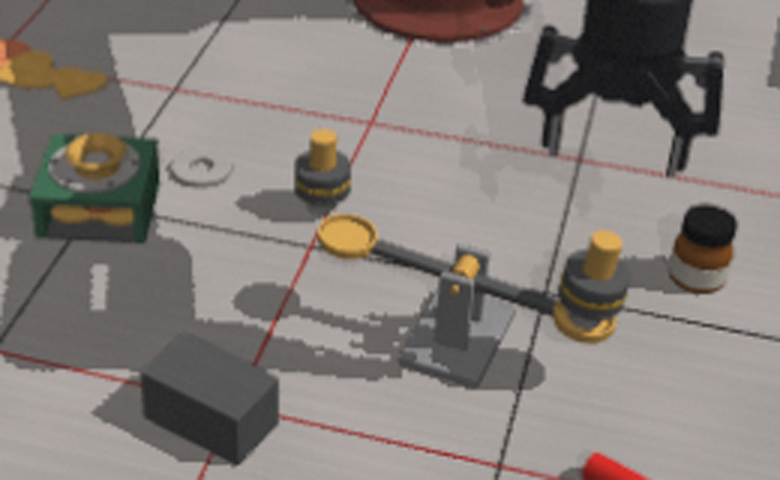

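View pics/w6.png

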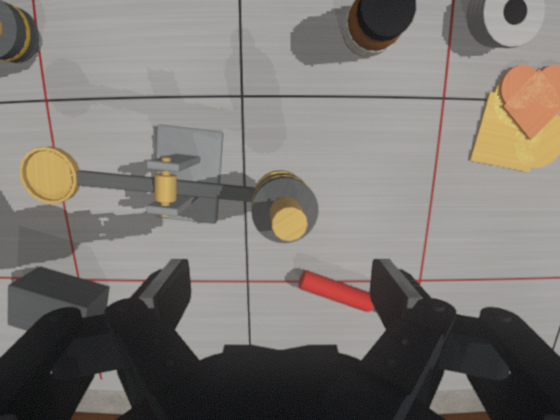

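```bash
python3 -m crank '[{"angular":[0,0,0],"delta_pos":[0.5,-0.8,0],"gripper":1},{"angular":[0,0,0],"delta_pos":[0.57,-0.95,0],"gripper":1},{"angular":[0,0,0],"delta_pos":[0.57,-0.95,0],"gripper":1},{"angular":[0,0,0],"delta_pos":[0.57,-0.95,0],"gripper":1},{"angular":[0,0,0],"delta_pos":[0.57,-0.95,0],"gripper":1},{"angular":[0,0,0],"delta_pos":[0.57,-0.95,0],"gripper":1},{"angular":[0,0,0],"delta_pos":[0.57,-0.95,0],"gripper":1},{"angular":[0,0,0],"delta_pos":[0.57,-0.95,0],"gripper":1},{"angular":[0,0,0],"delta_pos":[0.57,-0.95,1],"gripper":1},{"angular":[0,0,0],"delta_pos":[0.6,-0.95,1],"gripper":1},{"angular":[0,0,0],"delta_pos":[0,0,0],"gripper":1},{"angular":[0,0,0],"delta_pos":[0,0,0],"gripper":1}]'
python3 - <<'E'
from h import *
s=state();im=grab_frame("wrist");print(s["tool_pos"])
cv2.imwrite("pics/w7.png",im[:,:,::-1]);brass("wrist",.088,im,lo=(12,110,150))
E
```

```text
time: 13.52
tool_pos: [0.4626, -0.0176, 0.1722]
tool_rot: [-0.0, -0.0, 1.0, 0.0]
contact_force: [0.8, 0.5, 0.1]
gripper_width: 0.999
[ 0.46259198 -0.01760157  0.17219335]
[279.8 227. ] [263, 211, 34, 33, 899] [ 0.4653 -0.0178  0.088 ]
[ 29.9 320.4] [23, 311, 16, 20, 149] [ 0.5496 -0.2304  0.088 ]
[468.5 393.8] [462, 384, 14, 18, 148] [0.6263 0.1551 0.088 ]
```

View pics/w7.png

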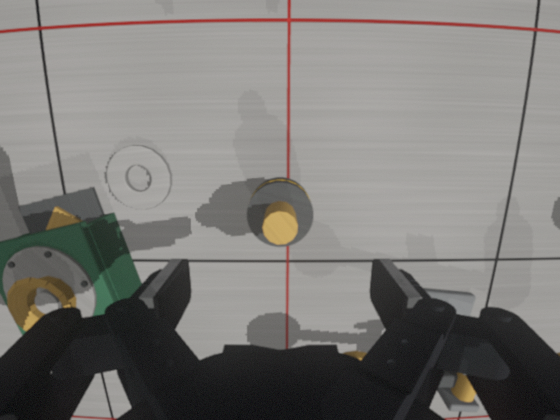

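```bash
python3 -m crank '[{"angular":[0,0,0],"delta_pos":[-0.1,0,0.9],"gripper":1},{"angular":[0,0,0],"delta_pos":[0,0,0.95],"gripper":1},{"angular":[0,0,0],"delta_pos":[0,0,0.9],"gripper":1},{"angular":[0,0,0],"delta_pos":[0,0,0.4],"gripper":1},{"angular":[0,0,0],"delta_pos":[0,0,0],"gripper":1},{"angular":[0,0,0],"delta_pos":[0,0,0],"gripper":0.5},{"angular":[0,0,0],"delta_pos":[0,0,0],"gripper":0.36},{"angular":[0,0,0],"delta_pos":[0,0,0],"gripper":0},{"angular":[0,0,0],"delta_pos":[0,0,0],"gripper":0},{"angular":[0,0,0],"delta_pos":[0,0,0],"gripper":0},{"angular":[0,0,0],"delta_pos":[0,0,0],"gripper":0},{"angular":[0,0,0],"delta_pos":[0,0,0],"gripper":0}]'
python3 -m crank '[{"angular":[0,0,0],"delta_pos":[0,0,-0.3],"gripper":0},{"angular":[0,0,0],"delta_pos":[0,0,-0.8],"gripper":0},{"angular":[0,0,0],"delta_pos":[0,0,-1],"gripper":0},{"angular":[0,0,0],"delta_pos":[0,0,-1],"gripper":0},{"angular":[0,0,0],"delta_pos":[0,0,-1],"gripper":0},{"angular":[0,0,0],"delta_pos":[0,0,-0.9],"gripper":0},{"angular":[0,0,0],"delta_pos":[0,0,0],"gripper":0},{"angular":[0,0,0],"delta_pos":[0,0,0],"gripper":0},{"angular":[0,0,0],"delta_pos":[0,0,0],"gripper":0}]'
```

```text
time: 15.08
tool_pos: [0.4662, -0.018, 0.0788]
tool_rot: [0.001, -0.0, 1.0, -0.0]
contact_force: [-0.2, 0.8, 6.0]
gripper_width: 0.282
time: 16.2
tool_pos: [0.4643, -0.0176, 0.2254]
tool_rot: [-0.002, -0.0, 1.0, 0.0]
contact_force: [-0.3, 0.9, -6.2]
gripper_width: 0.286
```

```bash
python3 -m crank '[{"angular":[0,0,0],"delta_pos":[-0.5,0.22,0],"gripper":0},{"angular":[0,0,0],"delta_pos":[-1,0.45,0],"gripper":0},{"angular":[0,0,0],"delta_pos":[-1,0.45,0],"gripper":0},{"angular":[0,0,0],"delta_pos":[-1,0.45,0],"gripper":0},{"angular":[0,0,0],"delta_pos":[-0.8,0.37,0],"gripper":0},{"angular":[0,0,0],"delta_pos":[-0.4,0.18,0.4],"gripper":0},{"angular":[0,0,0],"delta_pos":[0,0,0.6],"gripper":0},{"angular":[0,0,0],"delta_pos":[0,0,0],"gripper":0},{"angular":[0,0,0],"delta_pos":[0,0,0],"gripper":0}]'
python3 - <<'E'
from h import *
s=state();print(s["tool_pos"],s["contact_force"])
im=grab_frame("wrist")[:,:,::-1].copy();cv2.imwrite("pics/w8.png",im)
a=np.linspace(0,2*np.pi,60);x,y,z=s["tool_pos"];z-=.0785
for c,r,z,col in [((.606,.0455),.027,.089,(0,0,255)),((x,y),.028,z+.054,(255,0,0)),((x,y),.028,z+.024,(255,0,0)),((.606,.0455),.024,.089,(0,0,255))]:
    P=np.c_[c[0]+r*np.cos(a),c[1]+r*np.sin(a),z+0*a]
    cv2.polylines(im,[proj("wrist",P,s).astype(int)],True,col,1)
cv2.imwrite("pics/w8o.png",im)
im=grab_frame("scene");cv2.imwrite("pics/s8.png",cv2.resize(im[130:290,190:450],None,fx=3,fy=3,interpolation=cv2.INTER_CUBIC)[:,:,::-1])
E
```

```text
time: 17.32
tool_pos: [0.6058, 0.0455, 0.1974]
tool_rot: [-0.001, -0.0, 1.0, -0.0]
contact_force: [-0.0, -0.1, -5.3]
gripper_width: 0.287
[0.60581699 0.04554815 0.1974061 ] [-0.03630956 -0.13133042 -5.34109609]
```

View pics/w8.png

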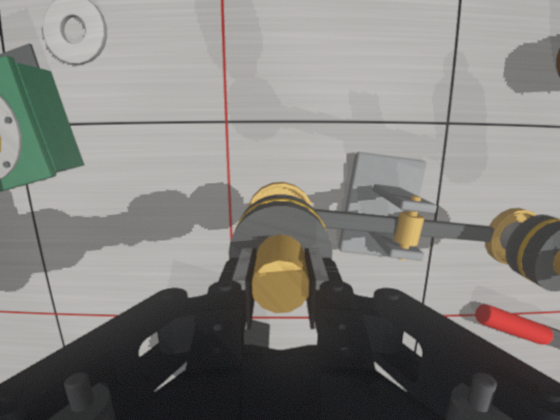

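View pics/w8o.png

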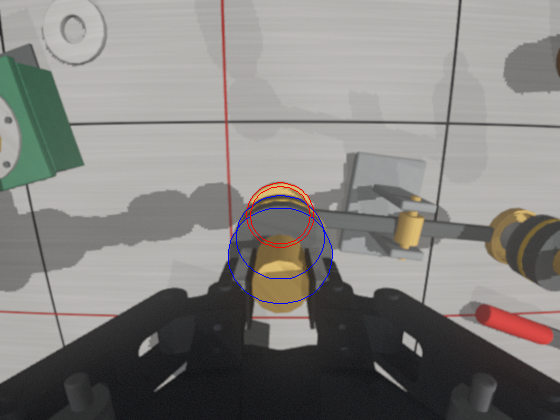

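View pics/s8.png

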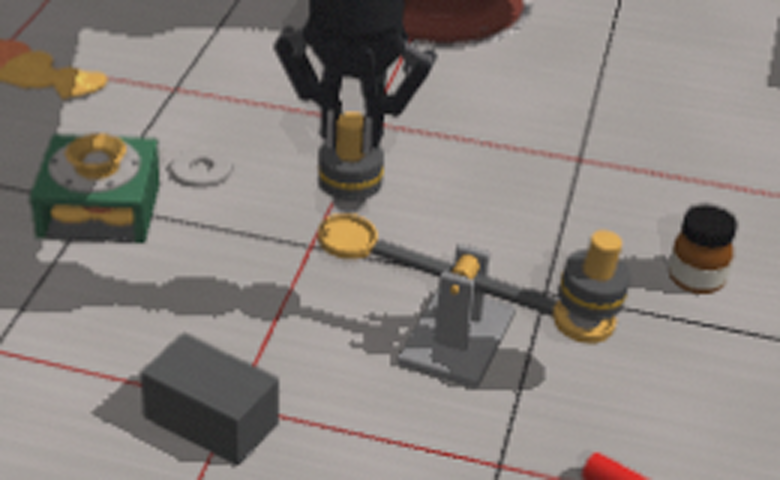

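```bash
python3 -m crank '[{"angular":[0,0,0],"delta_pos":[-0.02,0,0.5],"gripper":0},{"angular":[0,0,0],"delta_pos":[0,0,0.35],"gripper":0},{"angular":[0,0,0],"delta_pos":[0,0,0.1],"gripper":0},{"angular":[0,0,0],"delta_pos":[0,0,0],"gripper":0},{"angular":[0,0,0],"delta_pos":[0,0,0],"gripper":0}]'
python3 -m crank '[{"angular":[0,0,0],"delta_pos":[0,0,0.06],"gripper":0},{"angular":[0,0,0],"delta_pos":[0,0,0],"gripper":0}]'
```

```text
time: 18.05
tool_pos: [0.6074, 0.0458, 0.1699]
tool_rot: [0.0, -0.0, 1.0, -0.0]
contact_force: [0.2, -0.4, -6.7]
gripper_width: 0.284
time: 18.3
tool_pos: [0.6071, 0.0458, 0.1677]
tool_rot: [0.0, -0.0, 1.0, -0.0]
contact_force: [0.3, 0.3, -5.6]
gripper_width: 0.286
```

```bash
python3 -m crank '[{"angular":[0,0,0],"delta_pos":[0,0,0.08],"gripper":0},{"angular":[0,0,0],"delta_pos":[0,0,0],"gripper":0}]'
python3 -m crank '[{"angular":[0,0,0],"delta_pos":[0,0,0.06],"gripper":0},{"angular":[0,0,0],"delta_pos":[0,0,0],"gripper":0}]'
```

```text
time: 18.55
tool_pos: [0.6069, 0.0458, 0.1648]
tool_rot: [-0.0, -0.0, 1.0, 0.0]
contact_force: [-0.1, 0.0, -5.1]
gripper_width: 0.282
time: 18.8
tool_pos: [0.6069, 0.0458, 0.1632]
tool_rot: [-0.0, -0.0, 1.0, 0.0]
contact_force: [0.4, -0.8, -7.0]
gripper_width: 0.286
```

```bash
python3 -m crank '[{"angular":[0,0,0],"delta_pos":[0,0,0.06],"gripper":0},{"angular":[0,0,0],"delta_pos":[0,0,0],"gripper":0},{"angular":[0,0,0],"delta_pos":[0,0,0],"gripper":0}]'
python3 -m crank '[{"angular":[0,0,0],"delta_pos":[0,0,0.06],"gripper":0},{"angular":[0,0,0],"delta_pos":[0,0,0],"gripper":0},{"angular":[0,0,0],"delta_pos":[0,0,0],"gripper":0}]'
python3 - <<'E'
from h import *
im=grab_frame("scene");cv2.imwrite("pics/s9.png",cv2.resize(im[130:290,190:450],None,fx=3,fy=3,interpolation=cv2.INTER_CUBIC)[:,:,::-1])
E
```

```text
time: 19.18
tool_pos: [0.6073, 0.0458, 0.1621]
tool_rot: [0.0, -0.0, 1.0, -0.0]
contact_force: [-0.9, -0.4, -4.0]
gripper_width: 0.283
time: 19.55
tool_pos: [0.6072, 0.0458, 0.1598]
tool_rot: [0.0, -0.0, 1.0, -0.0]
contact_force: [-0.8, -0.7, -4.3]
gripper_width: 0.284
```

View pics/s9.png

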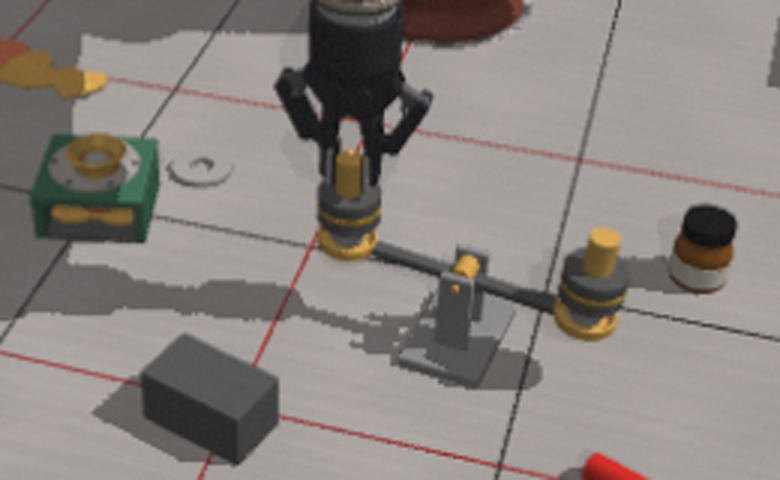

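```bash
python3 -m crank '[{"angular":[0,0,0],"delta_pos":[0,0,0.07],"gripper":0},{"angular":[0,0,0],"delta_pos":[0,0,0.07],"gripper":0},{"angular":[0,0,0],"delta_pos":[0,0,0.05],"gripper":0},{"angular":[0,0,0],"delta_pos":[0,0,0],"gripper":0},{"angular":[0,0,0],"delta_pos":[0,0,0],"gripper":0}]'
python3 - <<'E'
from h import *
s=state();print(s["tool_pos"],s["contact_force"])
im=grab_frame("scene");cv2.imwrite("pics/s10.png",cv2.resize(im[130:290,190:450],None,fx=3,fy=3,interpolation=cv2.INTER_CUBIC)[:,:,::-1])
E
```

```text
time: 20.23
tool_pos: [0.6071, 0.0458, 0.1541]
tool_rot: [0.0, -0.0, 1.0, 0.0]
contact_force: [0.5, -0.4, -4.1]
gripper_width: 0.287
[0.60708884 0.04584954 0.15406364] [ 0.53843601 -0.4473369  -4.09309862]
```

View pics/s10.png

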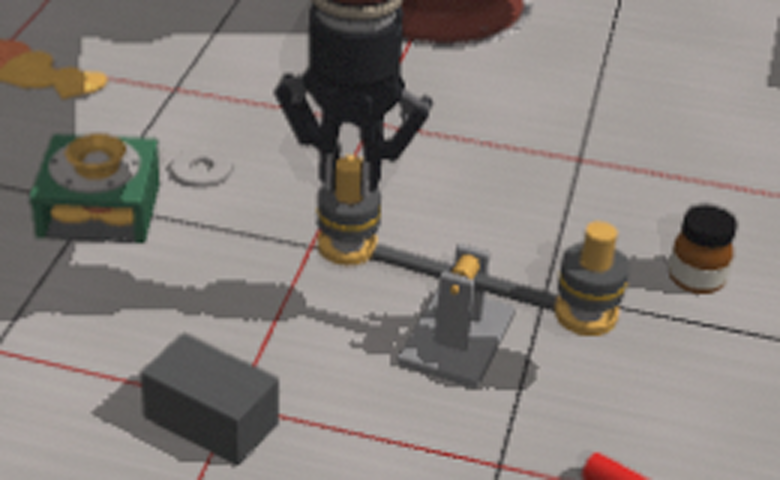

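```bash
python3 -m crank '[{"angular":[0,0,0],"delta_pos":[0,0,0],"gripper":0.5},{"angular":[0,0,0],"delta_pos":[0,0,0],"gripper":1},{"angular":[0,0,0],"delta_pos":[0,0,0],"gripper":1},{"angular":[0,0,0],"delta_pos":[0,0,0],"gripper":1},{"angular":[0,0,0],"delta_pos":[0,0,-0.4],"gripper":1},{"angular":[0,0,0],"delta_pos":[0,0,-0.8],"gripper":1},{"angular":[0,0,0],"delta_pos":[0,0,-0.8],"gripper":1},{"angular":[0,0,0],"delta_pos":[0,0,-0.5],"gripper":1},{"angular":[0,0,0],"delta_pos":[0,0,0],"gripper":1},{"angular":[0,0,0],"delta_pos":[0,0,0],"gripper":1},{"angular":[0,0,0],"delta_pos":[0,0,0],"gripper":1},{"angular":[0,0,0],"delta_pos":[0,0,0],"gripper":1}]'
python3 -m crank '[{"angular":[0,0,0],"delta_pos":[0,0,0],"gripper":1},{"angular":[0,0,0],"delta_pos":[0,0,0],"gripper":1}]'
python3 - <<'E'
from h import *
s=state();im=grab_frame("wrist");print(s["tool_pos"])
cv2.imwrite("pics/w11.png",im[:,:,::-1]);brass("wrist",.152,im,lo=(12,110,150))
im=grab_frame("scene");cv2.imwrite("pics/s11.png",cv2.resize(im[130:290,190:450],None,fx=3,fy=3,interpolation=cv2.INTER_CUBIC)[:,:,::-1])
E
```

```text
time: 21.78
tool_pos: [0.6067, 0.0458, 0.2281]
tool_rot: [-0.001, -0.0, 1.0, 0.0]
contact_force: [0.5, -0.2, -0.4]
gripper_width: 1.001
time: 22.02
tool_pos: [0.607, 0.0458, 0.229]
tool_rot: [-0.0, -0.0, 1.0, -0.0]
contact_force: [0.8, 0.4, 0.7]
gripper_width: 0.997
[0.60704909 0.04580939 0.2289796 ]
[ 10.8 140.7] [0, 109, 21, 58, 511] [ 0.5446 -0.1401  0.152 ]
[397.6 218.1] [389, 201, 19, 34, 399] [0.5999 0.1285 0.152 ]
[506.9 208.4] [499, 205, 22, 9, 105] [0.5927 0.2083 0.152 ]
[272.9 223.6] [254, 206, 37, 37, 1016] [0.604  0.0406 0.152 ]
```

View pics/s11.png

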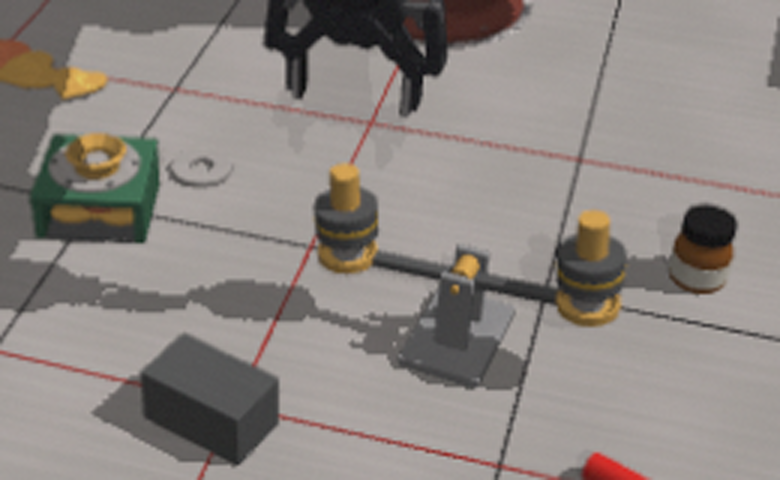

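View pics/w11.png

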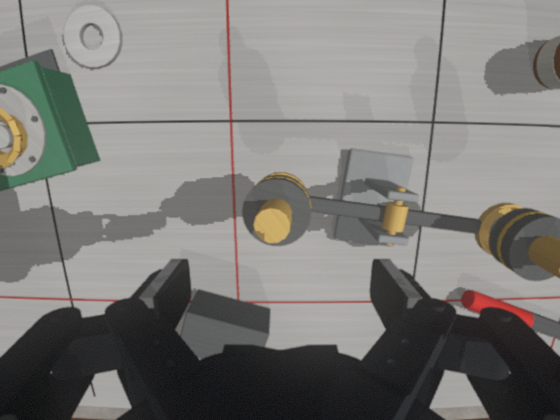

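```bash
python3 -m crank '[{"angular":[-0.92,-0.11,0],"delta_pos":[0.03,-0.2,0.6],"gripper":1},{"angular":[0,0,0],"delta_pos":[0,0,0],"gripper":1},{"angular":[0,0,0],"delta_pos":[0,0,0],"gripper":1}]'
python3 - <<'E'
from h import *
s=state();im=grab_frame("wrist");print(s["tool_pos"],q2R(s["tool_rot"])[:,2])
cv2.imwrite("pics/w12.png",im[:,:,::-1]);brass("wrist",.152,im,lo=(12,110,150))
print(rows(np.array([.6055,.0390,.145])-s["tool_pos"]))
E
```

```text
time: 22.5
tool_pos: [0.6063, 0.0399, 0.2116]
tool_rot: [0.005, -0.0, 0.999, 0.04]
contact_force: [-0.9, -0.9, 0.5]
gripper_width: 1.003
[0.6063469  0.03987332 0.21157569] [ 0.00984647  0.07946309 -0.99678918]
[275.7 176.2] [264, 175, 26, 5, 47] [0.568 0.042 0.152]
[396.5 219.9] [388, 203, 19, 34, 399] [0.5981 0.1228 0.152 ]
[503.4 208.5] [495, 204, 23, 11, 125] [0.5917 0.2017 0.152 ]
[274.9 230.9] [253, 213, 40, 39, 999] [0.6036 0.0414 0.152 ]
[ 0.05159334 -0.20540313  2.2094332 ]
```

View pics/w12.png

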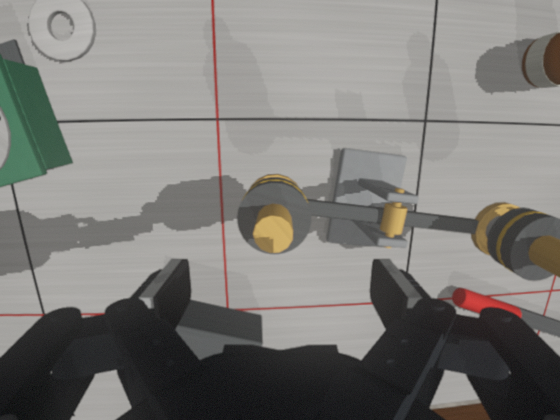

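```bash
python3 -m crank '[{"angular":[0,0,0],"delta_pos":[0.05,-0.16,0.7],"gripper":1},{"angular":[0,0,0],"delta_pos":[0,0,0.8],"gripper":1},{"angular":[0,0,0],"delta_pos":[0,0,0.7],"gripper":1},{"angular":[0,0,0],"delta_pos":[0,0,0],"gripper":1},{"angular":[0,0,0],"delta_pos":[0,0,0],"gripper":0.5},{"angular":[0,0,0],"delta_pos":[0,0,0],"gripper":0.36},{"angular":[0,0,0],"delta_pos":[0,0,0],"gripper":0.33},{"angular":[0,0,0],"delta_pos":[0,0,0],"gripper":0.33}]'
python3 - <<'E'
from h import *
s=state();im=grab_frame("wrist");print(s["tool_pos"],q2R(s["tool_rot"])[:,2],s["contact_force"])
cv2.imwrite("pics/w13.png",im[:,:,::-1])
im=grab_frame("scene");cv2.imwrite("pics/s13.png",cv2.resize(im[130:290,190:450],None,fx=3,fy=3,interpolation=cv2.INTER_CUBIC)[:,:,::-1])
E
```

```text
time: 23.55
tool_pos: [0.6056, 0.0403, 0.1455]
tool_rot: [0.005, -0.0, 0.999, 0.04]
contact_force: [0.8, -0.0, -0.7]
gripper_width: 0.331
[0.60559068 0.04028305 0.14549709] [ 0.01046742  0.08006881 -0.99673438] [ 0.80756647 -0.02688199 -0.69554623]
```

View pics/w13.png

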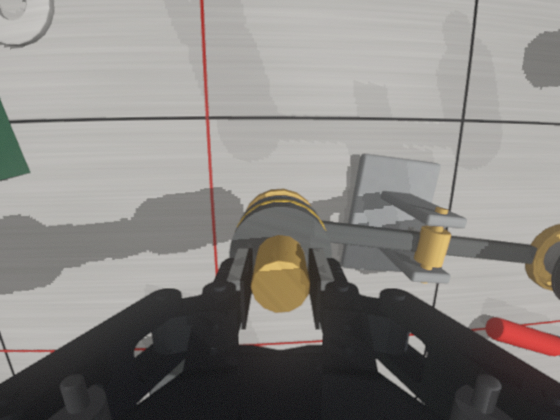

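View pics/s13.png

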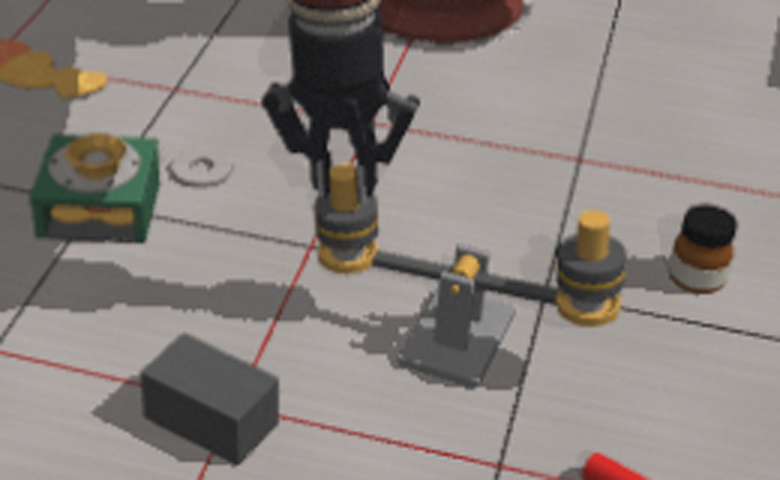

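```bash
python3 -m crank '[{"angular":[0,0,0],"delta_pos":[0,0,0],"gripper":0},{"angular":[0,0,0],"delta_pos":[0,0,0],"gripper":0},{"angular":[0,0,0],"delta_pos":[0,0,0],"gripper":0},{"angular":[0,0,0],"delta_pos":[0,0,0],"gripper":0},{"angular":[0,0,0],"delta_pos":[0,0,0],"gripper":0}]'
python3 -m crank '[{"angular":[0,0,0],"delta_pos":[0,0,-0.2],"gripper":0},{"angular":[0,0,0],"delta_pos":[0,0,-0.4],"gripper":0},{"angular":[0,0,0],"delta_pos":[0,0,-0.5],"gripper":0},{"angular":[0,0,0],"delta_pos":[0,0,-0.6],"gripper":0},{"angular":[0,0,0],"delta_pos":[0,0,-0.7],"gripper":0},{"angular":[0,0,0],"delta_pos":[0,0,-0.6],"gripper":0},{"angular":[0.5,0.06,0],"delta_pos":[0,0,0],"gripper":0},{"angular":[0.42,0.05,0],"delta_pos":[0,0,0],"gripper":0},{"angular":[0,0,0],"delta_pos":[0,0,0],"gripper":0},{"angular":[0,0,0],"delta_pos":[0,0,0],"gripper":0}]'
python3 - <<'E'
from h import *
s=state();im=grab_frame("wrist");print(s["tool_pos"],q2R(s["tool_rot"])[:,2],s["contact_force"])
cv2.imwrite("pics/w14.png",im[:,:,::-1])
im=grab_frame("scene");cv2.imwrite("pics/s14.png",cv2.resize(im[130:290,190:450],None,fx=3,fy=3,interpolation=cv2.INTER_CUBIC)[:,:,::-1])
im=grab_frame("top");cv2.imwrite("pics/t14.png",cv2.resize(im[180:270,300:400],None,fx=6,fy=6,interpolation=cv2.INTER_CUBIC)[:,:,::-1])
E
```

```text
time: 24.28
tool_pos: [0.6055, 0.0403, 0.1454]
tool_rot: [0.005, -0.0, 0.999, 0.04]
contact_force: [-1.0, -0.8, 4.8]
gripper_width: 0.284
time: 25.52
tool_pos: [0.6042, 0.0332, 0.2342]
tool_rot: [-0.0, -0.0, 1.0, 0.0]
contact_force: [0.5, -0.0, -6.3]
gripper_width: 0.285
[0.60421223 0.03322989 0.23420701] [-8.82268986e-04  4.13814493e-04 -9.99999525e-01] [ 0.46694554 -0.02644022 -6.32256094]
```

View pics/w14.png

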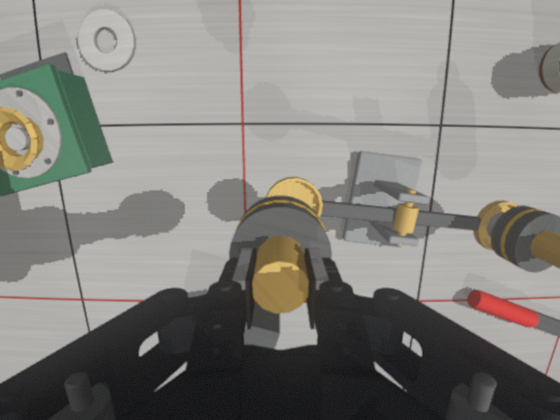

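View pics/s14.png

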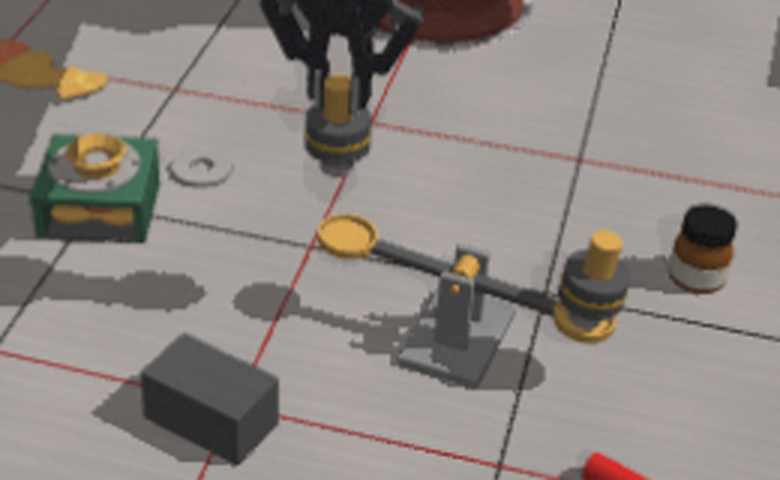

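View pics/t14.png

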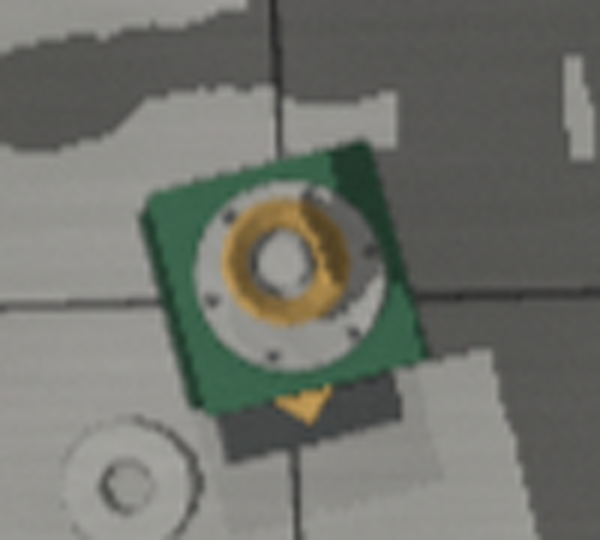

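```bash
python3 - <<'E'
from h import *
print(onz("top",(347.7,223.6),.081),onz("scene",(222,180.8),.081),onz("scene",(222,181.7),.081))
im=cv2.imread("pics/w14.png")[:,:,::-1].copy()
s=state()
cv2.imwrite("pics/w14c.png",cv2.resize(im[60:200,0:120],None,fx=5,fy=4,interpolation=cv2.INTER_CUBIC)[:,:,::-1])
E
```

```text
[ 0.54085433 -0.22737285  0.081     ] [ 0.54776244 -0.22251922  0.081     ] [ 0.55200056 -0.22068493  0.081     ]
```

```bash
python3 -m crank '[{"angular":[0,0,0],"delta_pos":[0,-0.5,0],"gripper":0},{"angular":[0,0,0],"delta_pos":[0,-1,0],"gripper":0},{"angular":[0,0,0],"delta_pos":[0,-1,0],"gripper":0},{"angular":[0,0,0],"delta_pos":[0,-1,0],"gripper":0},{"angular":[0,0,0],"delta_pos":[0,-1,0],"gripper":0},{"angular":[0,0,0],"delta_pos":[0,-1,0],"gripper":0},{"angular":[0,0,0],"delta_pos":[0,-0.3,0],"gripper":0},{"angular":[0,0,0],"delta_pos":[0,0,0],"gripper":0},{"angular":[0,0,0],"delta_pos":[0,0,0],"gripper":0},{"angular":[0,0,0],"delta_pos":[0,0,0],"gripper":0}]'
python3 - <<'E'
from h import *
s=state();im=grab_frame("wrist")[:,:,::-1].copy();print(s["tool_pos"],s["contact_force"])
cv2.imwrite("pics/w15.png",im)
cv2.imwrite("pics/w15c.png",cv2.resize(im[100:260,60:260],None,fx=4,fy=3.75,interpolation=cv2.INTER_CUBIC))
E
```

```text
time: 26.92
tool_pos: [0.6046, -0.1401, 0.2346]
tool_rot: [-0.0, -0.001, 1.0, 0.0]
contact_force: [0.4, 0.5, -5.5]
gripper_width: 0.279
[ 0.6045785  -0.14005405  0.23463525] [ 0.40014863  0.50119635 -5.50371513]
```

View pics/w15.png

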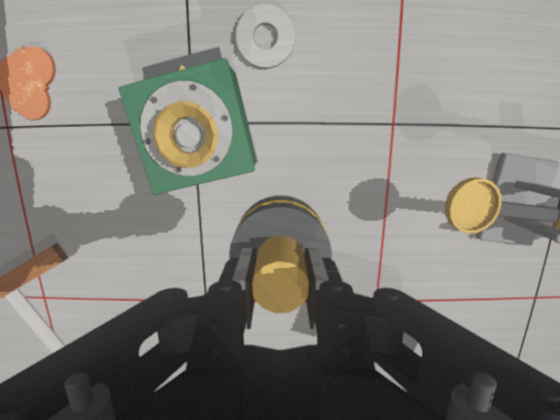

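View pics/w15c.png

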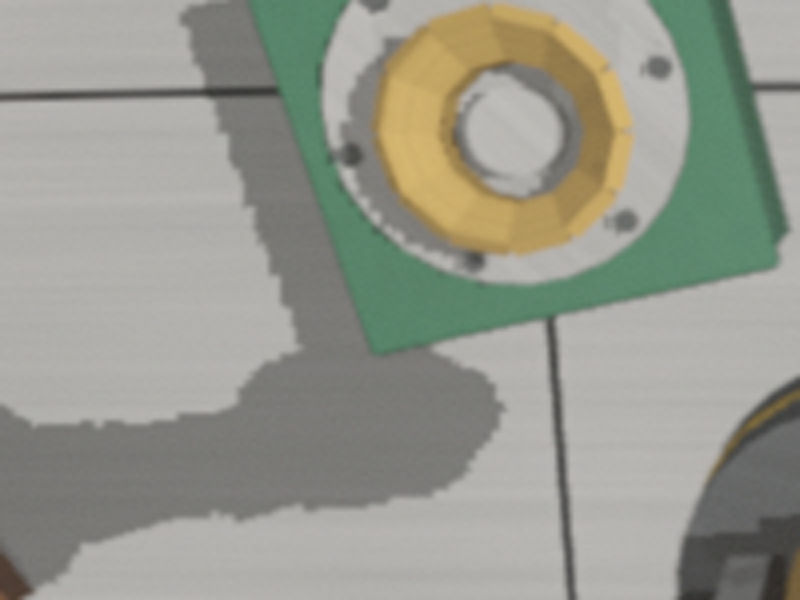

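```bash
python3 - <<'E'
from h import *
s=state()
print(onz("wrist",(186.0,134.4),.081,s),onz("wrist",(189.75,134.7),.071,s))
im=cv2.imread("pics/w15.png")
a=np.linspace(0,2*np.pi,60);x,y,z=s["tool_pos"];z-=.081
c=onz("wrist",(186.0,134.4),.081,s)[:2]
for c,r,z,col in [(c,.026,.081,(0,0,255)),(c,.01675,.071,(0,0,255)),((x,y),.028,z+.054,(255,0,0)),((x,y),.028,z+.024,(255,0,0)),((x,y),.013,z+.088,(255,0,0))]:
    P=np.c_[c[0]+r*np.cos(a),c[1]+r*np.sin(a),z+0*a]
    cv2.polylines(im,[proj("wrist",P,s).astype(int)],True,col,1)
cv2.imwrite("pics/w15o.png",cv2.resize(im[80:320,80:400],None,fx=2.5,fy=2.5))
E
```

```text
[ 0.54127751 -0.22534919  0.081     ] [ 0.54170019 -0.22486389  0.071     ]
```

View pics/w15o.png

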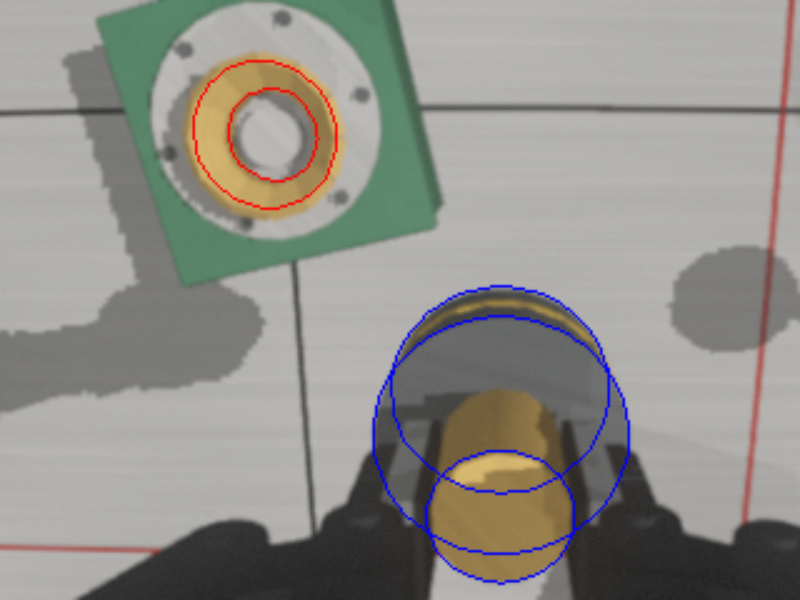

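```bash
python3 -m crank '[{"angular":[0,0,0],"delta_pos":[0.35,-0.46,0],"gripper":0},{"angular":[0,0,0],"delta_pos":[0.7,-0.9,0],"gripper":0},{"angular":[0,0,0],"delta_pos":[0.7,-0.9,0],"gripper":0},{"angular":[0,0,0],"delta_pos":[0.39,-0.6,0],"gripper":0},{"angular":[0,0,0],"delta_pos":[0,0,0.6],"gripper":0},{"angular":[0,0,0],"delta_pos":[0,0,0.8],"gripper":0},{"angular":[0,0,0],"delta_pos":[0,0,0.4],"gripper":0},{"angular":[0,0,0],"delta_pos":[0,0,0.2],"gripper":0},{"angular":[0,0,0],"delta_pos":[0,0,0],"gripper":0},{"angular":[0,0,0],"delta_pos":[0,0,0],"gripper":0},{"angular":[0,0,0],"delta_pos":[0,0,0],"gripper":0}]'
python3 - <<'E'
from h import *
s=state();im=grab_frame("wrist")[:,:,::-1].copy();print(s["tool_pos"],s["contact_force"])
cv2.imwrite("pics/w16.png",im)
a=np.linspace(0,2*np.pi,60);x,y,z=s["tool_pos"];z-=.081;c=(.541,-.2258)
for c,r,z,col in [(c,.026,.081,(0,0,255)),(c,.01675,.071,(0,0,255)),((x,y),.028,z+.054,(255,0,0)),((x,y),.028,z+.024,(255,0,0)),((x,y),.015,z,(255,0,0))]:
    P=np.c_[c[0]+r*np.cos(a),c[1]+r*np.sin(a),z+0*a]
    cv2.polylines(im,[proj("wrist",P,s).astype(int)],True,col,1)
cv2.imwrite("pics/w16o.png",cv2.resize(im[80:320,120:440],None,fx=2.5,fy=2.5))
im=grab_frame("scene");cv2.imwrite("pics/s16.png",cv2.resize(im[130:230,160:300],None,fx=5,fy=5,interpolation=cv2.INTER_CUBIC)[:,:,::-1])
E
```

```text
time: 28.35
tool_pos: [0.5409, -0.2269, 0.1757]
tool_rot: [0.001, -0.0, 1.0, -0.0]
contact_force: [-0.3, -0.1, -6.0]
gripper_width: 0.281
[ 0.54092212 -0.22694105  0.17566838] [-0.25347739 -0.08955403 -6.02643623]
```

View pics/w16o.png

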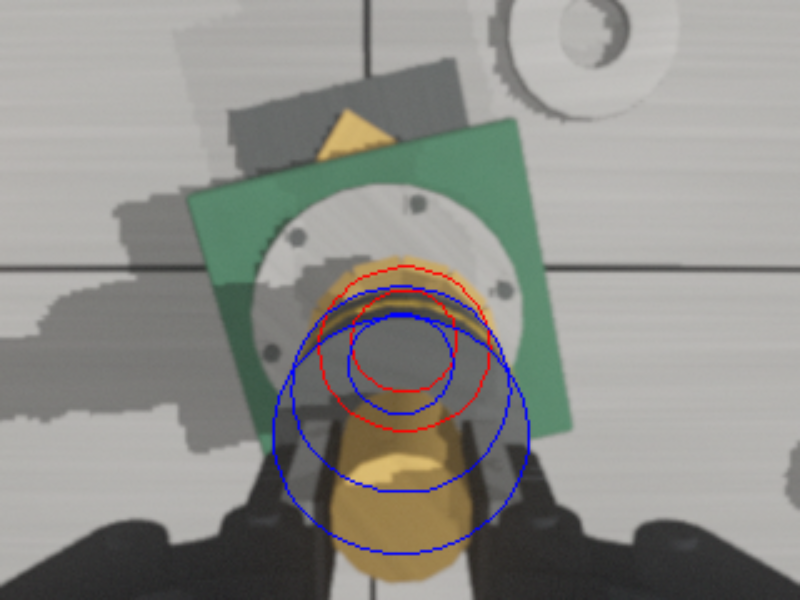

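View pics/s16.png

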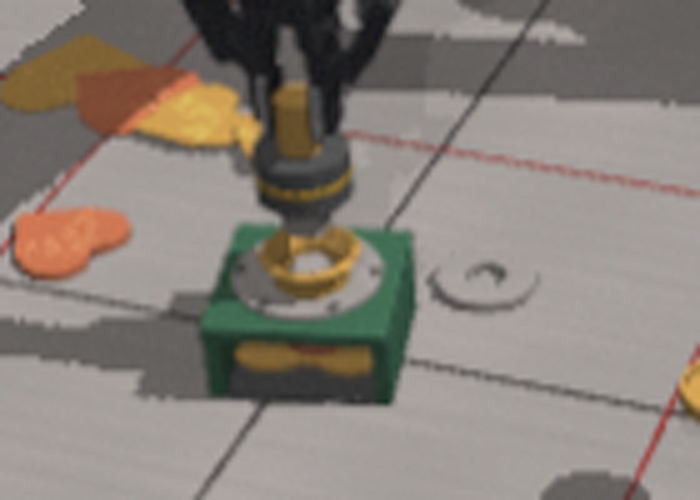

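```bash
python3 -m crank '[{"angular":[0,0,0],"delta_pos":[0,0.02,0.2],"gripper":0},{"angular":[0,0,0],"delta_pos":[0,0,0.15],"gripper":0},{"angular":[0,0,0],"delta_pos":[0,0,0.1],"gripper":0},{"angular":[0,0,0],"delta_pos":[0,0,0.1],"gripper":0},{"angular":[0,0,0],"delta_pos":[0,0,0],"gripper":0},{"angular":[0,0,0],"delta_pos":[0,0,0],"gripper":0}]'
python3 -m crank '[{"angular":[0,0,0],"delta_pos":[0,0,0.07],"gripper":0},{"angular":[0,0,0],"delta_pos":[0,0,0],"gripper":0}]'
```

```text
time: 29.2
tool_pos: [0.5405, -0.2262, 0.1583]
tool_rot: [0.0, -0.0, 1.0, -0.0]
contact_force: [0.2, -0.5, -5.8]
gripper_width: 0.278
time: 29.45
tool_pos: [0.5403, -0.2261, 0.1558]
tool_rot: [-0.0, -0.0, 1.0, 0.0]
contact_force: [0.8, -0.5, -5.9]
gripper_width: 0.279
```

```bash
python3 -m crank '[{"angular":[0,0,0],"delta_pos":[0,0,0.07],"gripper":0},{"angular":[0,0,0],"delta_pos":[0,0,0],"gripper":0}]'
python3 -m crank '[{"angular":[0,0,0],"delta_pos":[0,0,0.06],"gripper":0},{"angular":[0,0,0],"delta_pos":[0,0,0],"gripper":0},{"angular":[0,0,0],"delta_pos":[0,0,0],"gripper":0}]'
```

```text
time: 29.7
tool_pos: [0.5402, -0.2261, 0.1536]
tool_rot: [-0.0, -0.0, 1.0, 0.0]
contact_force: [-0.9, -0.5, -6.7]
gripper_width: 0.284
time: 30.08
tool_pos: [0.5404, -0.2261, 0.1521]
tool_rot: [-0.0, -0.0, 1.0, 0.0]
contact_force: [-0.1, 0.1, -5.8]
gripper_width: 0.283
```

```bash
python3 -m crank '[{"angular":[0,0,0],"delta_pos":[0,0,0.06],"gripper":0},{"angular":[0,0,0],"delta_pos":[0,0,0],"gripper":0},{"angular":[0,0,0],"delta_pos":[0,0,0],"gripper":0}]'
python3 -m crank '[{"angular":[0,0,0],"delta_pos":[0,0,0.05],"gripper":0},{"angular":[0,0,0],"delta_pos":[0,0,0],"gripper":0},{"angular":[0,0,0],"delta_pos":[0,0,0],"gripper":0}]'
```

```text
time: 30.45
tool_pos: [0.5404, -0.2261, 0.1503]
tool_rot: [-0.0, -0.0, 1.0, 0.0]
contact_force: [0.3, 0.3, -6.1]
gripper_width: 0.279
time: 30.82
tool_pos: [0.5407, -0.2263, 0.1494]
tool_rot: [0.0, -0.0, 1.0, -0.0]
contact_force: [-0.2, 1.0, -3.0]
gripper_width: 0.281
```

```bash
python3 -m crank '[{"angular":[0,0,0],"delta_pos":[0,0,0.05],"gripper":0},{"angular":[0,0,0],"delta_pos":[0,0,0],"gripper":0},{"angular":[0,0,0],"delta_pos":[0,0,0],"gripper":0}]'
python3 -m crank '[{"angular":[0,0,0],"delta_pos":[0,0,0.05],"gripper":0},{"angular":[0,0,0],"delta_pos":[0,0,0],"gripper":0},{"angular":[0,0,0],"delta_pos":[0,0,0],"gripper":0}]'
```

```text
time: 31.2
tool_pos: [0.5406, -0.2263, 0.1476]
tool_rot: [0.0, -0.0, 1.0, -0.0]
contact_force: [-0.3, -0.5, -2.0]
gripper_width: 0.276
time: 31.58
tool_pos: [0.5405, -0.2262, 0.1459]
tool_rot: [0.0, -0.0, 1.0, -0.0]
contact_force: [0.7, -0.2, -2.2]
gripper_width: 0.283
```

```bash
python3 -m crank '[{"angular":[0,0,0],"delta_pos":[0,0,0.06],"gripper":0},{"angular":[0,0,0],"delta_pos":[0,0,0],"gripper":0},{"angular":[0,0,0],"delta_pos":[0,0,0],"gripper":0}]'
python3 -m crank '[{"angular":[0,0,0],"delta_pos":[0,0,0.06],"gripper":0},{"angular":[0,0,0],"delta_pos":[0,0,0],"gripper":0},{"angular":[0,0,0],"delta_pos":[0,0,0],"gripper":0}]'
```

```text
time: 31.95
tool_pos: [0.5405, -0.2262, 0.1441]
tool_rot: [0.0, -0.0, 1.0, -0.0]
contact_force: [0.9, -1.1, -2.1]
gripper_width: 0.288
time: 32.33
tool_pos: [0.5404, -0.2262, 0.1422]
tool_rot: [0.0, -0.0, 1.0, -0.0]
contact_force: [0.6, -0.5, -1.2]
gripper_width: 0.277
```

```bash
python3 -m crank '[{"angular":[0,0,0],"delta_pos":[0,0,0.04],"gripper":0},{"angular":[0,0,0],"delta_pos":[0,0,0],"gripper":0},{"angular":[0,0,0],"delta_pos":[0,0,0],"gripper":0}]'
python3 - <<'E'
from h import *
im=grab_frame("wrist")[:,:,::-1].copy();cv2.imwrite("pics/w17.png",im)
im=grab_frame("scene");cv2.imwrite("pics/s17.png",cv2.resize(im[130:230,160:300],None,fx=5,fy=5,interpolation=cv2.INTER_CUBIC)[:,:,::-1])
E
```

```text
time: 32.7
tool_pos: [0.5406, -0.2262, 0.1414]
tool_rot: [0.0, -0.0, 1.0, -0.0]
contact_force: [0.1, -0.1, 0.6]
gripper_width: 0.282
```

View pics/s17.png

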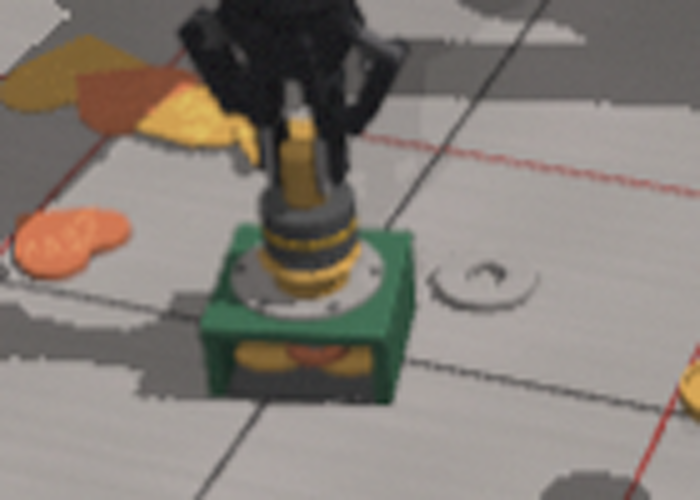

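```bash
python3 -m crank '[{"angular":[0,0,0],"delta_pos":[0,0,0],"gripper":0.4},{"angular":[0,0,0],"delta_pos":[0,0,0],"gripper":0.6},{"angular":[0,0,0],"delta_pos":[0,0,0],"gripper":1},{"angular":[0,0,0],"delta_pos":[0,0,0],"gripper":1},{"angular":[0,0,0],"delta_pos":[0,0,0],"gripper":1},{"angular":[0,0,0],"delta_pos":[0,0,-0.5],"gripper":1},{"angular":[0,0,0],"delta_pos":[0,0,-1],"gripper":1},{"angular":[0,0,0],"delta_pos":[0,0,-1],"gripper":1},{"angular":[0,0,0],"delta_pos":[0,0,-0.5],"gripper":1},{"angular":[0,0,0],"delta_pos":[0,0,0],"gripper":1},{"angular":[0,0,0],"delta_pos":[0,0,0],"gripper":1},{"angular":[0,0,0],"delta_pos":[0,0,0],"gripper":1}]'
python3 - <<'E'
from h import *
s=state();im=grab_frame("wrist")[:,:,::-1].copy();cv2.imwrite("pics/w18.png",im)
a=np.linspace(0,2*np.pi,60)
for r,z in [(.013,.149),(.028,.115),(.028,.085)]:
    P=np.c_[.5408+r*np.cos(a),-.2261+r*np.sin(a),z+0*a]
    cv2.polylines(im,[proj("wrist",P,s).astype(int)],True,(0,0,255),1)
cv2.imwrite("pics/w18o.png",im)
im=grab_frame("scene")[:,:,::-1].copy()
cv2.imwrite("pics/s18.png",cv2.resize(im[120:290,170:440],None,fx=2.9,fy=2.9,interpolation=cv2.INTER_CUBIC))
E
```

```text
time: 34.3
tool_pos: [0.5397, -0.2257, 0.2293]
tool_rot: [-0.001, -0.0, 1.0, 0.001]
contact_force: [-0.2, -0.7, 0.3]
gripper_width: 0.999
```

View pics/s18.png

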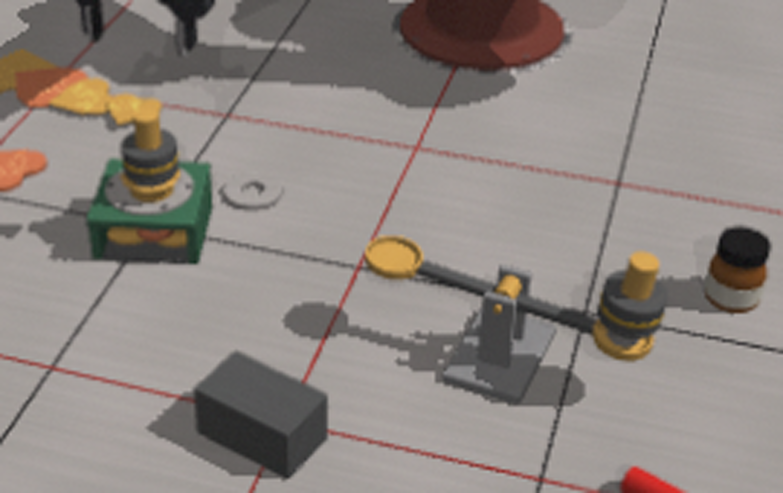

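View pics/w18o.png

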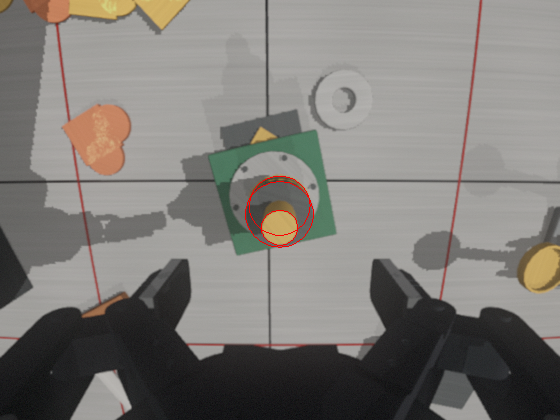

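```bash
python3 -m crank '[{"angular":[0,0,0],"delta_pos":[0,0,-0.5],"gripper":1},{"angular":[0,0,0],"delta_pos":[0,0,0],"gripper":1},{"angular":[0,0,0],"delta_pos":[0,0,0],"gripper":1},{"angular":[0,0,0],"delta_pos":[0,0,0],"gripper":1}]'
python3 -c "
from plant import *
print(job_done(), state()['time'])"
```

```text
time: 34.9
tool_pos: [0.5403, -0.226, 0.2458]
tool_rot: [-0.0, -0.0, 1.0, 0.0]
contact_force: [-0.7, -0.1, 0.0]
gripper_width: 1.001
the job is handed in; nothing more can be done
the job is handed in; nothing more can be done
```

The job is done and was handed in at about 35 s. slug_two proved the heavier and now sits seated in the press. slug_one is still standing in the left pan.

- **Weighing:** I put slug_one in the left pan and slug_two in the right, and let go of both. The right side dropped to its stop. The wrist force agreed, reading about 6 N for slug_two and 3 N for slug_one.
- **Press:** I located the guide ring with the wrist camera and lowered slug_two into the bore in steps of about 2 mm. Side forces stayed within about 1 N. The foot took up load with the slug's underside about 68 mm above the table. It then moved at a steady 4 N or so and bottomed at about 60 mm, where 61 mm is nominal. I let go only after that, with at most about 7 N on the press.
- **Last checks:** The final pictures show slug_two upright, with its outline matching the fully seated height. slug_one leans with its lowered pan, as expected. The gripper is about 8 cm clear and the bystanders look unmoved. No check failed. The foot position has no direct readout, so I inferred it from force, height and picture.

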